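Load the bowl cutter with a scoop of fat cubes and hold its pulse button

ROBOT

A 6-joint arm with a two-finger parallel gripper is mounted at the origin on the work surface. World frame = base frame: x ahead of the robot, y to its left, z up, the work surface at z = 0. Lengths are in m, angles in degrees, forces in N, time in s.
With the tool pointing down it reaches from about 0.25 to 0.8 m from the base axis. Payload 3.9 kg.
Tool frame: the origin (TCP) lies between the finger pads; the fingertips stand 22 mm ahead of it and the grasp point (between the pads) lies 3 mm ahead of it (manip.tip_extent is the distance from the TCP to the fingertips, in m); z points along the fingers, y is the line along which they close (so a half turn about z gives the same grasp; the last joint's range is limited). The gripper opens to 85 mm and grips with 20 to 120 N. Pads are 22 mm wide; open, the fingers measure 114 mm over their backs; the gripper's body (76 mm by 85 mm) begins 54 mm behind the grasp point. The pads swing forward as they close: fully open they stand 13 mm farther back than shut.
Start: joints at [74.427, 14.897, -7.913, 67.191, 0, 90], TCP at [0.141, 0.506, 0.215] pointing down, gripper open.
Joint ranges: [-159.42, 159.42], [-47.68, 98.78], [-73.54, 78.23], [-108.79, 121.32], [-90, 84.71], [-180, 180]. Speed limits (degrees/s): [147.25, 147.25, 180, 180, 180, 180].

INTERFACE

Orientations are given as a 3x3 rotation matrix whose columns are the frame's x, y, z axes.
In Python, from station import telemetry, vision, close_job, finder, manip gives the robot as it stands.
- The arm moves only by the tool servo_tool, never from a script. Its argument "rows" is a list of rows, each an object of numbers: "x", "y", "z": the shift along the tool's x, y, z in cm; "rx", "ry", "rz": the turn, a rotation vector about the tool's x, y, z in rad; "grip": the finger opening in cm, from 0 to 8.54. A call has 1 to 10 rows; each row is the pose to reach, as a shift and turn from the pose commanded when the call began, along the tool's axes at that moment; what a row does not reach only later rows make up. A row lasts 1/10 s, in which the tool goes at most 50 mm and 8.59 degrees, less where a joint would pass 70% of its speed; a pose out of reach is approached as far as the arm can. A call with a gripper value outside its range is refused whole. The fingers move at their own pace and stop on an object; "grip_force" is the grip in N (left out, the last holds). Time passes only in rows, so rows that repeat a pose let the fingers close. It gives the time, the measured TCP pose, the force, the opening and the grip force at its end, in the units of the state.
- telemetry.get_state(): the state, without advancing time (a new reading comes with each control period).
- vision.capture(name): name is "scene" or "top"; returns a dict with "image" (480x640x3 uint8, red, green, blue), "range_z" (480x640 float32, m along the optical axis (not along the pixel's ray), 0 where there is no reading), "mtx" (3x3 intrinsics, pixels), "k1" (the pictures are not rectified: a ray, as slopes to the right and down, at radius r is drawn at 1 + k1 r^2 times it, then the intrinsics apply), "camera_from_world" (4x4, takes a point from world to camera coordinates). Camera axes: x right, y up, looking along -z (the intrinsics and any distortion apply to the point x, -y, -z); pixel columns grow to the right and rows downward; lengths in m; the calibration is good to about 2 mm. A picture is of the moment at which its call begins.
- close_job(): hands the job in; it is judged then, once.
Trained networks look in the newest picture that a camera, given by its name, has taken for a name from the list of things; names that differ only in an ending like _2 or _b are one class to them, and where a whole thing is asked for, a point or a joint stands for the part that bears it (a point fixed in the world has none). Each returns a list of dicts, best first, with "confidence" (0 to 1); they miss things now and then, are a little off and sometimes report something else, mostly with a low value. They report only what shows in the picture. A call takes as long as a camera call.
- finder.spot_in(camera, name): "extent" ([left, top, right, bottom] as shares, 0 to 1, of the picture: columns of its width, rows of its height, round what is visible of it).
The state is a dict: "clock": time; "joint_positions": joint angles; "joint_vel": joint speeds; "effort": joint torques, N m; "ee_pos": TCP position; "ee_rot": TCP orientation; "ft_force": force on the tool from outside, world axes, zero at the start; "ft_torque": the same for the moment, N m; "grip_width": finger opening in m; "grasp_force": force on a finger pad.
Only numpy, scipy, OpenCV 4.12 (cv2) and the standard library are available. Lean on these libraries where they do the work, as an engineer would, in place of code of your own. Each camera call takes 0.05 s, during which the arm holds its last target. There are 200 camera calls.

TASK

With the scoop, tip a scoopful of the frozen fat cubes (two or more) from the tray through the funnel of the cutter's lid into its bowl, without handling the cubes with the fingers, and lay the scoop back in the tray. Then press the big mushroom-shaped pulse button all the way down and finish while holding it down; leave the two small buttons and the things standing around alone.

Things in the scene. Friction and masses are not known exactly. Their poses are not given: they have to be found in the camera images.
- scoop: loose flat-bottomed aluminium scoop, 0.2 kg, x to its open mouth. Origin: centre of the pan's underside. Pan 100 mm long, 74 wide (68 inside), floor 2.5 mm, thin lip; sides 44 mm high at the back, falling to nil at the lip; back wall 46. Handle 20 mm wide, 14 thick, 120 long, rises backwards at 30 degrees from 40 mm up the back wall. Starts flat in the tray, mouth to the cubes
- scoop_handle (a point): middle of the scoop's handle, where to grip it (20 mm across its y): 106 mm behind the origin along -x and 72.5 mm above the underside. Axes as scoop
- scoop_lip (a point): middle of the scoop's lip, on the underside, 50 mm ahead of the origin
- tray_floor (a point): centre of the inner floor of a shallow steel tray that stands fast; floor 5 mm above the worktop, inside 302 mm (x) by 152 mm (y), rim 35 mm above the floor, flange out to 326 by 176 mm. x runs along the tray from the scoop's end to the cubes' end (roughly the robot's left, +y), z up
- fat1: (origin at its centre) one of nine equal loose frozen back-fat cubes: pale pinkish white, 28 mm, edges broken 5 mm, 20 g, slippery (friction about 0.25 on anything); they start one layer deep, side by side on the tray floor, in the half of the tray ahead of the scoop's mouth
- fat2: (origin at its centre) one of nine equal loose frozen back-fat cubes: pale pinkish white, 28 mm, edges broken 5 mm, 20 g, slippery (friction about 0.25 on anything); they start one layer deep, side by side on the tray floor, in the half of the tray ahead of the scoop's mouth
- fat3: (origin at its centre) one of nine equal loose frozen back-fat cubes: pale pinkish white, 28 mm, edges broken 5 mm, 20 g, slippery (friction about 0.25 on anything); they start one layer deep, side by side on the tray floor, in the half of the tray ahead of the scoop's mouth
- fat4: (origin at its centre) one of nine equal loose frozen back-fat cubes: pale pinkish white, 28 mm, edges broken 5 mm, 20 g, slippery (friction about 0.25 on anything); they start one layer deep, side by side on the tray floor, in the half of the tray ahead of the scoop's mouth
- fat5: (origin at its centre) one of nine equal loose frozen back-fat cubes: pale pinkish white, 28 mm, edges broken 5 mm, 20 g, slippery (friction about 0.25 on anything); they start one layer deep, side by side on the tray floor, in the half of the tray ahead of the scoop's mouth
- fat6: (origin at its centre) one of nine equal loose frozen back-fat cubes: pale pinkish white, 28 mm, edges broken 5 mm, 20 g, slippery (friction about 0.25 on anything); they start one layer deep, side by side on the tray floor, in the half of the tray ahead of the scoop's mouth
- fat7: (origin at its centre) one of nine equal loose frozen back-fat cubes: pale pinkish white, 28 mm, edges broken 5 mm, 20 g, slippery (friction about 0.25 on anything); they start one layer deep, side by side on the tray floor, in the half of the tray ahead of the scoop's mouth
- fat8: (origin at its centre) one of nine equal loose frozen back-fat cubes: pale pinkish white, 28 mm, edges broken 5 mm, 20 g, slippery (friction about 0.25 on anything); they start one layer deep, side by side on the tray floor, in the half of the tray ahead of the scoop's mouth
- fat9: (origin at its centre) one of nine equal loose frozen back-fat cubes: pale pinkish white, 28 mm, edges broken 5 mm, 20 g, slippery (friction about 0.25 on anything); they start one layer deep, side by side on the tray floor, in the half of the tray ahead of the scoop's mouth
- bowl_mid (a point): point on the axis of the cutter's round steel bowl, 20 mm above its inner floor, 83 mm above the worktop; bowl 212 mm inside, 90 mm deep, a 40 mm wide, 56 mm high knife hub in its middle. The cutter is a fixed white machine, 250 by 440 mm, 185 mm high: bowl at its right end, motor housing with the buttons at its left; x points away from the robot and y to the housing when it stands square
- feed_mouth (a point): centre of the mouth of the clear round funnel in the middle of the bowl's clear lid, on the bowl's axis, 196 mm above the worktop; mouth 150 mm wide inside, narrowing over 28 mm to a 114 mm throat; lid 242 mm wide, its top at 157 mm, fixed shut
- pulse_top (a point): centre of the top of the cutter's pulse button: black mushroom head of 34 mm diameter on a stem, the large one of three buttons in a row on the motor housing's top, nearest the robot. About 223 mm above the worktop when up; it goes straight down
- pulse (a joint): travel of the pulse button in m: 0 up, 0.010 all the way down (hard stop); spring return, 4 N at the start of the travel, 12 N all the way down
- start (a joint): travel of the small start button (20 mm diameter, 4 mm travel, flat), 63 mm beyond the pulse button along the machine's x; not to be pressed
- stop (a joint): travel of the small stop button (same kind), 105 mm beyond the pulse button along the machine's x; not to be pressed
- jar: bystander: glass spice jar with steel cap, 70 mm diameter, 110 mm high, origin under its centre
- beaker: bystander: steel measuring mug, 90 mm diameter, 100 mm high, origin under its centre
- tin: bystander: aluminium tin, 66 mm diameter, 85 mm high, origin under its centre

How it is judged (in metres and radians):
On the way, in this order (a step that is already met when the one before it is completed fails the run):
1. two or more fat cubes lie in the cutter's bowl (((distance between fat1 and bowl_mid below 0.105 m and distance between any of fat2, fat3, fat4, fat5, fat6, fat7, fat8, fat9 and bowl_mid below 0.105 m) or (distance between fat2 and bowl_mid below 0.105 m and distance between any of fat3, fat4, fat5, fat6, fat7, fat8, fat9 and bowl_mid below 0.105 m) or (distance between fat3 and bowl_mid below 0.105 m and distance between any of fat4, fat5, fat6, fat7, fat8, fat9 and bowl_mid below 0.105 m) or (distance between fat4 and bowl_mid below 0.105 m and distance between any of fat5, fat6, fat7, fat8, fat9 and bowl_mid below 0.105 m) or (distance between fat5 and bowl_mid below 0.105 m and distance between any of fat6, fat7, fat8, fat9 and bowl_mid below 0.105 m) or (distance between fat6 and bowl_mid below 0.105 m and distance between any of fat7, fat8, fat9 and bowl_mid below 0.105 m) or (distance between fat7 and bowl_mid below 0.105 m and distance between any of fat8, fat9 and bowl_mid below 0.105 m) or (distance between fat8 and bowl_mid below 0.105 m and distance between fat9 and bowl_mid below 0.105 m))), for 0.2 s.
2. the scoop lies in the tray again, let go (x of scoop in the frame of tray_floor between -0.13 and 0.13 m and y of scoop in the frame of tray_floor between -0.075 and 0.075 m and z of scoop in the frame of tray_floor below 0.05 m and angle between scoop's own z axis and vertical below 0.7 rad and linear speed of scoop below 0.03 m/s and contact force between the fingers and scoop below 0.2 N), for 0.2 s.
3. the pulse button is held down (value of joint pulse above 0.0075 m and contact force between the fingers and pulse above 4 N), for 0.3 s.
At the end, for the whole second after the job is handed in: The fingers hold the pulse button at least 7.5 of its 10 mm down (over 4 N) through the last second; two or more cubes are inside the bowl, under the lid; the scoop lies flat in the tray (origin within the walls, under 50 mm above the floor), at rest, not touched by the fingers (all of step 2 and all of step 3 and ((distance between fat1 and bowl_mid below 0.105 m and distance between any of fat2, fat3, fat4, fat5, fat6, fat7, fat8, fat9 and bowl_mid below 0.105 m) or (distance between fat2 and bowl_mid below 0.105 m and distance between any of fat3, fat4, fat5, fat6, fat7, fat8, fat9 and bowl_mid below 0.105 m) or (distance between fat3 and bowl_mid below 0.105 m and distance between any of fat4, fat5, fat6, fat7, fat8, fat9 and bowl_mid below 0.105 m) or (distance between fat4 and bowl_mid below 0.105 m and distance between any of fat5, fat6, fat7, fat8, fat9 and bowl_mid below 0.105 m) or (distance between fat5 and bowl_mid below 0.105 m and distance between any of fat6, fat7, fat8, fat9 and bowl_mid below 0.105 m) or (distance between fat6 and bowl_mid below 0.105 m and distance between any of fat7, fat8, fat9 and bowl_mid below 0.105 m) or (distance between fat7 and bowl_mid below 0.105 m and distance between any of fat8, fat9 and bowl_mid below 0.105 m) or (distance between fat8 and bowl_mid below 0.105 m and distance between fat9 and bowl_mid below 0.105 m))); the arm keeps its last pose, push and grip.
It fails at once if a fat cube is handled with the fingers (contact force between the fingers and fat1 above 1.5 N or contact force between the fingers and fat2 above 1.5 N or contact force between the fingers and fat3 above 1.5 N or contact force between the fingers and fat4 above 1.5 N or contact force between the fingers and fat5 above 1.5 N or contact force between the fingers and fat6 above 1.5 N or contact force between the fingers and fat7 above 1.5 N or contact force between the fingers and fat8 above 1.5 N or contact force between the fingers and fat9 above 1.5 N).
It fails at once if the start or stop button is pressed (value of joint any of start, stop above 0.002 m).
It fails at once if the jar, the mug or the tin is pushed away (distance of any of jar, beaker, tin from where it was at the start of the episode above 0.03 m).
It also fails if it takes over 69 s, if anything falls off the work surface, if the arm or the gripper's body presses on something with over 40 N, if the wrist force passes 120 N, or if a joint passes its speed limit or range.

## Working session

There is one attempt and no reset: what is moved stays moved. The work goes in short steps, Python scripts to look and compute and a tool call to move; the robot and the scene stay as the last step left them, time stands still between calls to the robot, and variables do not carry over. Pictures are saved under pics/ and viewed, at most 13 in all, crops included, and the job is handed in when it is done.

Besides the shell and the picture viewer there is one more tool, called after ">>>" as a command line: name --argument value ..., lists and objects as JSON in quotes. servo_tool: Moves the arm, as the interface text tells. Its arguments: {"type":"object","properties":{"rows":{"type":"array","items":{"type":"object","properties":{"x":{"type":"number"},"y":{"type":"number"},"z":{"type":"number"},"rx":{"type":"number"},"ry":{"type":"number"},"rz":{"type":"number"},"grip":{"type":"number"}}}},"grip_force":{"type":"number"}},"required":["rows"]}

```bash
mkdir -p pics; ls; cat > h.py <<'E'
import numpy as np, cv2
from station import telemetry, vision, close_job, finder, manip
def cloud(c):
    K=c["mtx"];h,w=c["range_z"].shape
    u,v=np.meshgrid(np.arange(w),np.arange(h))
    xd=(u-K[0,2])/K[0,0];yd=(v-K[1,2])/K[1,1]
    x,y=xd.copy(),yd.copy()
    for _ in range(8):
        s=1+c["k1"]*(x*x+y*y);x=xd/s;y=yd/s
    d=c["range_z"];P=np.stack([x*d,-y*d,-d,np.ones_like(d)],-1)
    W=P@np.linalg.inv(c["camera_from_world"]).T
    W=W[...,:3];W[d==0]=np.nan
    return W
def snap(n,f=None):
    c=vision.capture(n)
    if f: cv2.imwrite(f"pics/{f}.png",c["image"][...,::-1])
    return c,cloud(c)
def spot(n,names,W):
    for m in names:
        for r in finder.spot_in(n,m)[:2]:
            e=np.array(r["extent"])*[640,480,640,480]
            cx,cy=int((e[0]+e[2])/2),int((e[1]+e[3])/2)
            print(n,m,round(r["confidence"],2),e.round(),W[cy,cx].round(3))
E
python3 - <<'E'
from h import *
print(telemetry.get_state(), manip.tip_extent)
for n in("scene","top"):
    c,W=snap(n,n+"0"); np.savez(n+"0",W=W,im=c["image"])
    print(np.linalg.inv(c["camera_from_world"]).round(3))
    spot(n,["scoop","bowl_mid","pulse","jar","beaker","tin","tray_floor","start"],W)
E
```

```text
pics
{'clock': 0.0, 'joint_positions': array([ 7.44262045e+01,  1.49350301e+01, -7.98775111e+00,  6.71911521e+01,
       -1.59624694e-03,  9.00013142e+01]), 'joint_vel': array([-0.00441262,  0.05556946,  0.02414854,  0.01966191,  0.07469597,
        0.01225325]), 'effort': array([-1.18362710e-03, -4.05678535e+01,  2.53922546e+01,  1.88507221e-02,
       -1.61730981e-05,  5.94055152e-06]), 'ee_pos': array([0.14076234, 0.50501081, 0.21445823]), 'ee_rot': array([[-9.63279314e-01,  2.68500849e-01, -5.07036607e-04],
       [ 2.68501326e-01,  9.63277395e-01, -1.92298171e-03],
       [-2.79053189e-05, -1.98850850e-03, -9.99998023e-01]]), 'ft_force': array([-0.33849716,  0.60376944,  0.31520841]), 'ft_torque': array([ 0.02482375,  0.03471985, -0.01118509]), 'grasp_force': 0.0, 'grip_width': 0.08533981103339891} 0.022
[[-0.745 -0.511  0.428  1.062]
 [ 0.667 -0.581  0.467  0.483]
 [ 0.01   0.633  0.774  0.961]
 [ 0.     0.     0.     1.   ]]
scene scoop 0.96 [258. 144. 313. 210.] [ 0.468 -0.305  0.055]
scene bowl_mid 0.68 [314. 239. 544. 468.] [0.66  0.362 0.192]
scene pulse 0.68 [458. 321. 47
[... 350 characters left out ...]
.226  0.411]
 [-0.99   0.134 -0.035 -0.016]
 [-0.003  0.228  0.974  1.021]
 [ 0.     0.     0.     1.   ]]
top scoop 0.91 [413. 316. 525. 351.] [ 0.47  -0.318  0.061]
top bowl_mid 0.76 [ 61. 144. 304. 322.] [0.576 0.28  0.194]
top bowl_mid 0.64 [119. 212. 138. 230.] [0.577 0.377 0.222]
top pulse 0.49 [120. 212. 136. 228.] [0.58  0.378 0.221]
top pulse 0.17 [410. 316. 522. 351.] [ 0.469 -0.312  0.06 ]
top jar 0.74 [329. 340. 343. 355.] [ 0.404 -0.043  0.033]
top jar 0.37 [354. 320. 366. 334.] [ 0.453 -0.089  0.031]
top beaker 0.66 [398. 176. 449. 225.] [ 0.77  -0.207  0.007]
top tin 0.55 [303. 168. 333. 203.] [0.746 0.042 0.082]
top tray_floor 0.94 [315. 282. 475. 380.] [ 0.456 -0.172  0.005]
```

View pics/top0.png

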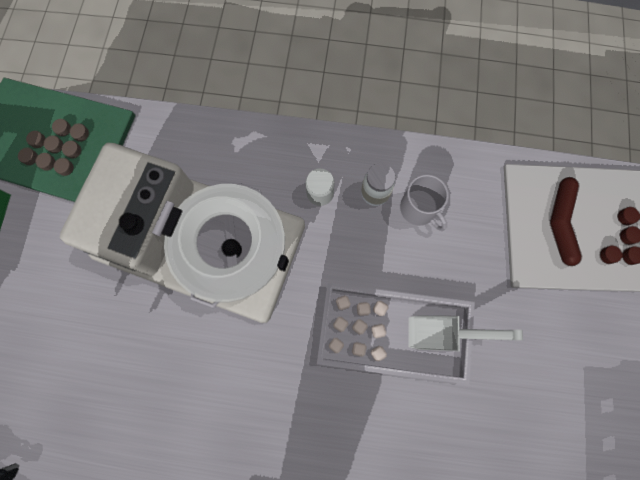

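View pics/scene0.png

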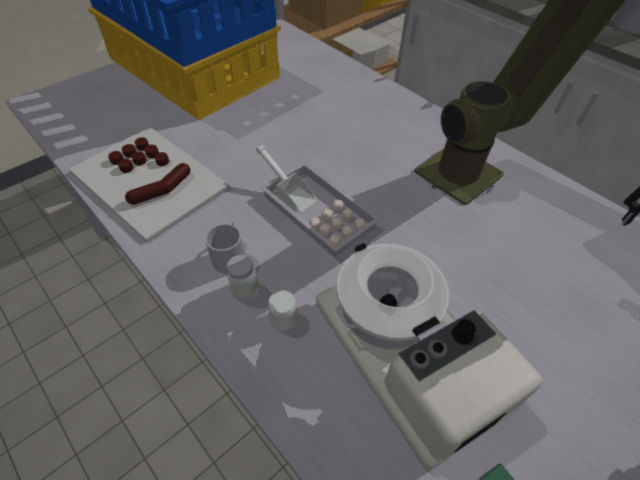

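The top view shows the tray at about x 315–475, y 282–380, with nine cubes on its left, the scoop mouth facing left and the handle to the right (460–522, 335). The funnel is at (225, 242) and the pulse button at (130, 222). The jar, tin and mug stand beyond the tray. Next I'll measure these precisely.

```bash
python3 - <<'E'
from h import *
D=np.load("top0.npz");W=D["W"];im=D["im"]
v,u=np.mgrid[0:480,0:640]
def sel(u0,v0,u1,v1,z0,z1): return (u>=u0)&(u<=u1)&(v>=v0)&(v<=v1)&(W[...,2]>z0)&(W[...,2]<z1)
m=sel(305,275,490,390,.03,.05); 
# tray outer rim
m2=m&~sel(328,292,395,370,-1,1)&~sel(405,310,490,355,-1,1)
P=W[m2][:,:2].astype(np.float32)
r=cv2.minAreaRect(P);print("tray",r,len(P),np.median(W[m2][:,2]))
print("floor z",np.nanmedian(W[340:350,393:403,2]))
# funnel rim
m=sel(150,170,300,310,.188,.204);P=W[m][:,:2];A=np.c_[2*P,np.ones(len(P))];c=np.linalg.lstsq(A,(P**2).sum(1),rcond=None)[0]
print("funnel",c[:2],np.sqrt(c[2]+c[0]**2+c[1]**2),len(P)); print(cv2.minEnclosingCircle(P.astype(np.float32)))
m=sel(115,205,145,240,.217,.23);print("pulse",W[m].mean(0),cv2.minEnclosingCircle(W[m][:,:2].astype(np.float32)),np.median(W[m][:,2]),len(W[m]))
# handle
m=sel(440,322,535,350,.052,.14);P=W[m]
mu=P.mean(0);_,s,V=np.linalg.svd(P-mu);print("handle",mu,V[0],P.min(0),P.max(0),len(P))
o=np.argsort(P[:,1])
for k in np.array_split(o,10): print(P[k].mean(0).round(4),P[k][:,0].min().round(4),P[k][:,0].max().round(4))
# pan
m=sel(405,312,460,356,.004,.0085);print("pan floor",np.median(W[m],0),cv2.minAreaRect(W[m][:,:2].astype(np.float32)))
m=sel(328,292,395,370,.026,.045)
n,l,st,ce=cv2.connectedComponentsWithStats(m.astype(np.uint8))
for i in range(1,n):
    if st[i,4]>20: print("cube",np.median(W[l==i],0).round(3),st[i,4])
# bystanders
for b in [(300,165,336,205),(360,160,396,205),(398,172,452,232)]:
    m=sel(*b,.07,.13);print("by",cv2.minEnclosingCircle(W[m][:,:2].astype(np.float32)),W[m][:,2].max())
E
```

```text
tray ((0.4520273506641388, -0.17096510529518127), (0.17762434482574463, 0.3265775144100189), 0.2952876091003418) 1810 0.03988509424430864
floor z 0.005265756359710716
funnel [0.60505442 0.24865839] 0.0948438015934801 1934
((0.6097017526626587, 0.25679945945739746), 0.13941209018230438)
pulse [0.57799769 0.37953233 0.22152095] ((0.5781766772270203, 0.37997108697891235), 0.01758541725575924) 0.22172874696553413 251
handle [ 0.47222418 -0.35618884  0.08408831] [-0.08813876  0.85744805 -0.50696588] [ 0.43052807 -0.41322729  0.05205356] [ 0.48685994 -0.28690099  0.11764135] 631
[ 0.4768 -0.4047  0.1136] 0.4676 0.4865
[ 0.4765 -0.3942  0.1076] 0.467 0.4855
[ 0.475  -0.3841  0.0992] 0.4654 0.4845
[ 0.4739 -0.3735  0.0932] 0.4642 0.4832
[ 0.4718 -0.3623  0.0874] 0.4626 0.482
[ 0.4712 -0.3514  0.0811] 0.4616 0.4809
[ 0.4715 -0.3397  0.0749] 0.4618 0.4811
[ 0.4702 -0.3287  0.0675] 0.4605 0.4804
[ 0.4689 -0.3175  0.061 ] 0.4591 0.4789
[ 0.4664 -0.3052  0.0549] 0.4305 0.4869
pan floor [ 0.45942137 -0.24714847  0.00643811] ((0.4614563286304474, -0.2568831741809845), (0.09690366685390472, 0.12831030786037445), 7.543027877807617)
cube [ 0.5   -0.017  0.04 ] 58
cube [ 0.53 -0.13  0.04] 150
cube [ 0.501 -0.048  0.031] 150
cube [ 0.5   -0.132  0.031] 151
cube [ 0.494 -0.094  0.032] 152
cube [ 0.453 -0.048  0.032] 153
cube [ 0.454 -0.091  0.031] 156
cube [ 0.452 -0.133  0.032] 145
cube [ 0.408 -0.045  0.032] 152
cube [ 0.408 -0.095  0.032] 164
cube [ 0.404 -0.139  0.032] 164
cube [ 0.371 -0.093  0.04 ] 355
by ((0.7543670535087585, 0.03907676786184311), 0.032411184161901474) 0.0910863172815185
by ((0.7749212980270386, -0.09170334041118622), 0.03487156704068184) 0.11464807709929448
by ((0.7418301105499268, -0.2094496637582779), 0.06044737249612808) 0.10392864363720056
```

```bash
cat > mv.py <<'E'
import numpy as np, json, os
from scipy.spatial.transform import Rotation as Ro, Slerp
def load():
    d=json.load(open("cmd.json"));return np.array(d["p"]),np.array(d["R"])
def save(p,R): json.dump(dict(p=list(p),R=np.array(R).tolist()),open("cmd.json","w"))
def rot(h,t=0):
    """scoop mouth heading h deg, mouth-down pitch t deg (tool vertical at t=0); tool y = -scoop y"""
    a=np.radians(h);m=np.array([np.cos(a),np.sin(a),0]);y=np.cross(m,[0,0,1]);  # = -scoop y
    z=np.array([0,0,-1.]);R=np.c_[np.cross(y,z),y,z]
    return Ro.from_rotvec(np.radians(t)*np.cross([0,0,1],m)).as_matrix()@R
def plan(way,grip=None,mm=35,deg=6):
    """way: list of (p,R[,mm,deg]); prints calls of <=10 rows"""
    p,R=load();S=[]
    for w in way:
        q,Q=np.array(w[0],float),w[1];m,d=(w[2],w[3]) if len(w)>2 else (mm,deg)
        rv=(Ro.from_matrix(R).inv()*Ro.from_matrix(Q)).as_rotvec()
        n=max(1,int(np.ceil(max(np.linalg.norm(q-p)*1000/m,np.degrees(np.linalg.norm(rv))/d))))
        for k in range(1,n+1): S.append((p+(q-p)*k/n,R@Ro.from_rotvec(rv*k/n).as_matrix()))
        p,R=q,Q
    while S:
        C,S=S[:10],S[10:];p0,R0=load();rows=[]
        for q,Q in C:
            x=np.round(R0.T@(q-p0)*100,2);r=np.round(Ro.from_matrix(R0.T@Q).as_rotvec(),3)
            rows.append({k:float(v) for k,v in zip(("x","y","z","rx","ry","rz"),[*x,*r]) if v})
            if grip is not None: rows[-1]["grip"]=grip
        save(p0+R0@(x/100),R0@Ro.from_rotvec(r).as_matrix())
        print(json.dumps(rows).replace(" ",""))
E
python3 - <<'E'
from mv import *
a=np.radians(74.427)
y=np.array([np.cos(a),np.sin(a),0]);z=np.array([0,0,-1.])
save([.141,.506,.215],np.c_[np.cross(y,z),y,z])
plan([((.4725,-.3615,.215),rot(95.2),48,8),((.4725,-.3615,.13),rot(95.2),48,8)])
E
```

```text
[{"x":-2.76,"y":-3.73,"rz":0.06},{"x":-5.52,"y":-7.47,"rz":0.121},{"x":-8.28,"y":-11.2,"rz":0.181},{"x":-11.04,"y":-14.93,"rz":0.242},{"x":-13.81,"y":-18.67,"rz":0.302},{"x":-16.57,"y":-22.4,"rz":0.362},{"x":-19.33,"y":-26.13,"rz":0.423},{"x":-22.09,"y":-29.87,"rz":0.483},{"x":-24.85,"y":-33.6,"rz":0.544},{"x":-27.61,"y":-37.33,"rz":0.604}]
[{"x":-4.4,"y":-1.51,"rz":0.061},{"x":-8.79,"y":-3.01,"rz":0.121},{"x":-13.18,"y":-4.52,"rz":0.181},{"x":-17.57,"y":-6.02,"rz":0.242},{"x":-21.97,"y":-7.52,"rz":0.302},{"x":-26.36,"y":-9.03,"rz":0.363},{"x":-30.75,"y":-10.53,"rz":0.423},{"x":-35.15,"y":-12.04,"rz":0.483},{"x":-39.54,"y":-13.54,"rz":0.544},{"x":-43.93,"y":-15.05,"rz":0.604}]
[{"z":4.25},{"z":8.5}]
```

>>> servo_tool --rows '[{"x": -2.76,"y": -3.73,"rz": 0.06},{"x": -5.52,"y": -7.47,"rz": 0.121},{"x": -8.28,"y": -11.2,"rz": 0.181},{"x": -11.04,"y": -14.93,"rz": 0.242},{"x": -13.81,"y": -18.67,"rz": 0.302},{"x": -16.57,"y": -22.4,"rz": 0.362},{"x": -19.33,"y": -26.13,"rz": 0.423},{"x": -22.09,"y": -29.87,"rz": 0.483},{"x": -24.85,"y": -33.6,"rz": 0.544},{"x": -27.61,"y": -37.33,"rz": 0.604}]'

```text
$.rows[0]: bad value
```

>>> servo_tool --rows '[{"x": -4.4,"y": -1.51,"rz": 0.061},{"x": -8.79,"y": -3.01,"rz": 0.121},{"x": -13.18,"y": -4.52,"rz": 0.181},{"x": -17.57,"y": -6.02,"rz": 0.242},{"x": -21.97,"y": -7.52,"rz": 0.302},{"x": -26.36,"y": -9.03,"rz": 0.363},{"x": -30.75,"y": -10.53,"rz": 0.423},{"x": -35.15,"y": -12.04,"rz": 0.483},{"x": -39.54,"y": -13.54,"rz": 0.544},{"x": -43.93,"y": -15.05,"rz": 0.604}]'

```text
$.rows[0]: bad value
```

>>> servo_tool --rows '[{"z": 4.25},{"z": 8.5},{"z": 8.5},{"z": 8.5}]'

```text
$.rows[0]: bad value
```

```bash
sed -i 's/ if v})/})/; s/if grip is not None: rows\[-1\]\["grip"\]=grip/rows[-1]["grip"]=grip/; s/grip=None,mm/grip=8.5,mm/' mv.py; python3 -c "from station import telemetry;print(telemetry.get_state()['clock'])"
```

```text
0.9
```

>>> servo_tool --rows '[{"x": -2.76,"y": -3.73,"z": 0,"rx": 0,"ry": 0,"rz": 0.06,"grip": 8.5},{"x": -5.52,"y": -7.47,"z": 0,"rx": 0,"ry": 0,"rz": 0.121,"grip": 8.5},{"x": -8.28,"y": -11.2,"z": 0,"rx": 0,"ry": 0,"rz": 0.181,"grip": 8.5},{"x": -11.04,"y": -14.93,"z": 0,"rx": 0,"ry": 0,"rz": 0.242,"grip": 8.5},{"x": -13.81,"y": -18.67,"z": 0,"rx": 0,"ry": 0,"rz": 0.302,"grip": 8.5},{"x": -16.57,"y": -22.4,"z": 0,"rx": 0,"ry": 0,"rz": 0.362,"grip": 8.5},{"x": -19.33,"y": -26.13,"z": 0,"rx": 0,"ry": 0,"rz": 0.423,"grip": 8.5},{"x": -22.09,"y": -29.87,"z": 0,"rx": 0,"ry": 0,"rz": 0.483,"grip": 8.5},{"x": -24.85,"y": -33.6,"z": 0,"rx": 0,"ry": 0,"rz": 0.544,"grip": 8.5},{"x": -27.61,"y": -37.33,"z": 0,"rx": 0,"ry": 0,"rz": 0.604,"grip": 8.5}]'

```text
clock: 1.9
ee_pos: [0.3071, 0.0703, 0.2157]
ee_rot: [[-0.639, 0.769, 0.002], [0.769, 0.639, 0.001], [-0.001, 0.002, -1.0]]
ft_force: [0.6, 0.2, 0.4]
grip_width: 0.0849
grasp_force: 0.0
```

>>> servo_tool --rows '[{"x": -4.4,"y": -1.51,"z": 0,"rx": 0,"ry": 0,"rz": 0.061,"grip": 8.5},{"x": -8.79,"y": -3.01,"z": 0,"rx": 0,"ry": 0,"rz": 0.121,"grip": 8.5},{"x": -13.18,"y": -4.52,"z": 0,"rx": 0,"ry": 0,"rz": 0.181,"grip": 8.5},{"x": -17.57,"y": -6.02,"z": 0,"rx": 0,"ry": 0,"rz": 0.242,"grip": 8.5},{"x": -21.97,"y": -7.52,"z": 0,"rx": 0,"ry": 0,"rz": 0.302,"grip": 8.5},{"x": -26.36,"y": -9.03,"z": 0,"rx": 0,"ry": 0,"rz": 0.363,"grip": 8.5},{"x": -30.75,"y": -10.53,"z": 0,"rx": 0,"ry": 0,"rz": 0.423,"grip": 8.5},{"x": -35.15,"y": -12.04,"z": 0,"rx": 0,"ry": 0,"rz": 0.483,"grip": 8.5},{"x": -39.54,"y": -13.54,"z": 0,"rx": 0,"ry": 0,"rz": 0.544,"grip": 8.5},{"x": -43.93,"y": -15.05,"z": 0,"rx": 0,"ry": 0,"rz": 0.604,"grip": 8.5}]'

```text
clock: 2.9
ee_pos: [0.4728, -0.3638, 0.2152]
ee_rot: [[-0.088, 0.996, 0.0], [0.996, 0.088, -0.0], [-0.0, 0.0, -1.0]]
ft_force: [0.9, 0.3, -0.7]
grip_width: 0.0849
grasp_force: 0.0
```

>>> servo_tool --rows '[{"x": 0,"y": 0,"z": 4.25,"rx": 0,"ry": 0,"rz": 0,"grip": 8.5},{"x": 0,"y": 0,"z": 8.5,"rx": 0,"ry": 0,"rz": 0,"grip": 8.5},{"x": 0,"y": 0,"z": 8.5,"rx": 0,"ry": 0,"rz": 0,"grip": 8.5},{"x": 0,"y": 0,"z": 8.5,"rx": 0,"ry": 0,"rz": 0,"grip": 8.5}]'

```text
clock: 3.3
ee_pos: [0.4717, -0.3612, 0.1302]
ee_rot: [[-0.091, 0.996, -0.002], [0.996, 0.091, 0.001], [0.002, -0.002, -1.0]]
ft_force: [0.8, 0.0, 0.9]
grip_width: 0.0853
grasp_force: 0.0
```

```bash
python3 - <<'E'
from h import *
from mv import load
print(load()[0],telemetry.get_state()["joint_positions"].round(1))
c,W=snap("scene","s1"); im=c["image"][100:260,200:400,::-1];cv2.imwrite("pics/s1c.png",cv2.resize(im,None,fx=4,fy=3.75)[:600])
E
```

```text
[ 0.47247341 -0.36150392  0.13      ] [-37.4  24.3  -6.8  59.   -0.   47.3]
```

View pics/s1c.png

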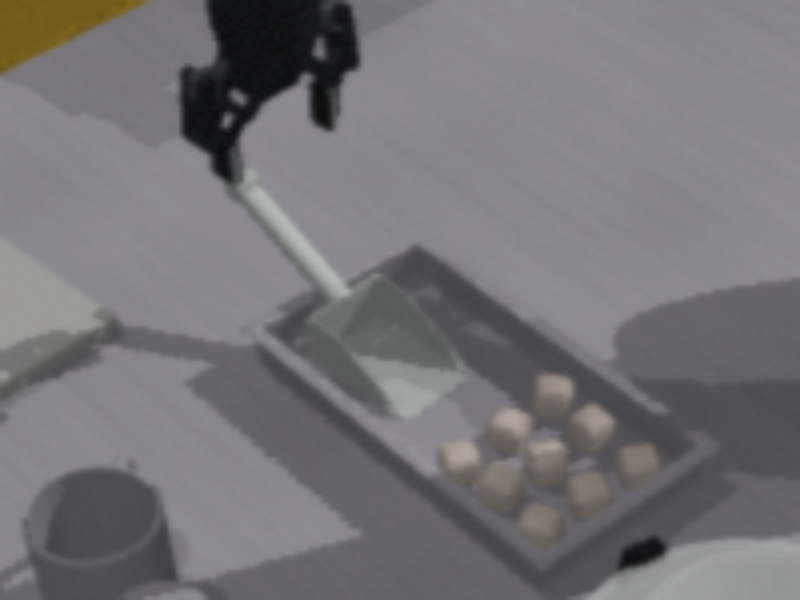

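The crop shows the fingers straddling the handle's end at about (240, 180), with the cubes ahead of the pan. I'll descend and grip.

>>> servo_tool --rows '[{"x": 0,"y": 0,"z": 2.5,"rx": 0,"ry": 0,"rz": 0,"grip": 8.5},{"x": 0,"y": 0,"z": 5.0,"rx": 0,"ry": 0,"rz": 0,"grip": 8.5},{"x": 0,"y": 0,"z": 5.0,"rx": 0,"ry": 0,"rz": 0,"grip": 8.5}]'

```text
clock: 3.65
ee_pos: [0.4721, -0.3612, 0.0804]
ee_rot: [[-0.091, 0.996, -0.001], [0.996, 0.091, 0.001], [0.001, -0.001, -1.0]]
ft_force: [-0.2, 0.1, 0.0]
grip_width: 0.0851
grasp_force: 0.0
```

>>> servo_tool --rows '[{"x": 0,"y": 0,"z": 0,"rx": 0,"ry": 0,"rz": 0,"grip": 4},{"x": 0,"y": 0,"z": 0,"rx": 0,"ry": 0,"rz": 0,"grip": 1},{"x": 0,"y": 0,"z": 0,"rx": 0,"ry": 0,"rz": 0,"grip": 1},{"x": 0,"y": 0,"z": 0,"rx": 0,"ry": 0,"rz": 0,"grip": 1},{"x": 0,"y": 0,"z": 0,"rx": 0,"ry": 0,"rz": 0,"grip": 1},{"x": 0,"y": 0,"z": 0,"rx": 0,"ry": 0,"rz": 0,"grip": 1},{"x": 0,"y": 0,"z": 0,"rx": 0,"ry": 0,"rz": 0,"grip": 1},{"x": 0,"y": 0,"z": 0,"rx": 0,"ry": 0,"rz": 0,"grip": 1}]' --grip_force 90

```text
clock: 4.45
ee_pos: [0.4723, -0.3617, 0.0802]
ee_rot: [[-0.091, 0.996, -0.0], [0.996, 0.091, 0.0], [0.0, -0.0, -1.0]]
ft_force: [-0.1, 0.0, 0.7]
grip_width: 0.0097
grasp_force: 0.0
```

```bash
python3 - <<'E'
from mv import *
p,R=load();p=p+R@[0,0,.05];save(p,R);print(p)
z=p[2]
plan([((.4535,-.350,z),rot(90),8,2),((.4535,-.335,z),rot(90),15,2)],grip=1)
E
```

```text
[ 0.47247341 -0.36150392  0.08      ]
[{"x":0.44,"y":-0.59,"z":0.0,"rx":0.0,"ry":0.0,"rz":0.03,"grip":1},{"x":0.88,"y":-1.19,"z":0.0,"rx":0.0,"ry":0.0,"rz":0.061,"grip":1},{"x":1.32,"y":-1.78,"z":0.0,"rx":0.0,"ry":0.0,"rz":0.091,"grip":1},{"x":2.81,"y":-1.65,"z":0.0,"rx":0.0,"ry":0.0,"rz":0.091,"grip":1}]
```

```bash
python3 - <<'E'
from h import *
from mv import *
save([.47247,-.3615,.08],rot(95.2))
c,W=snap("scene"); im=c["image"][110:230,220:380,::-1];cv2.imwrite("pics/s2c.png",cv2.resize(im,None,fx=5,fy=5,interpolation=2))
c,W2=snap("top");im=c["image"][290:370,380:540,::-1]
cv2.imwrite("pics/t2c.png",cv2.resize(im,None,fx=5,fy=5,interpolation=2))
E
```

```text
(no output)
```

View pics/s2c.png

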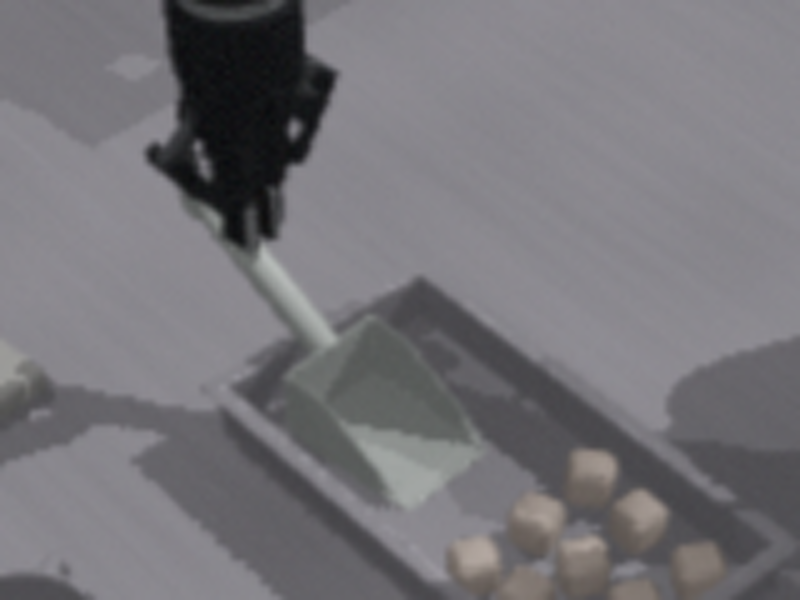

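The scene crop shows the closed fingers at about (245, 235) over the handle, with the scoop not moved. I can't tell yet whether the handle is gripped, so I'll check from the top.

View pics/t2c.png

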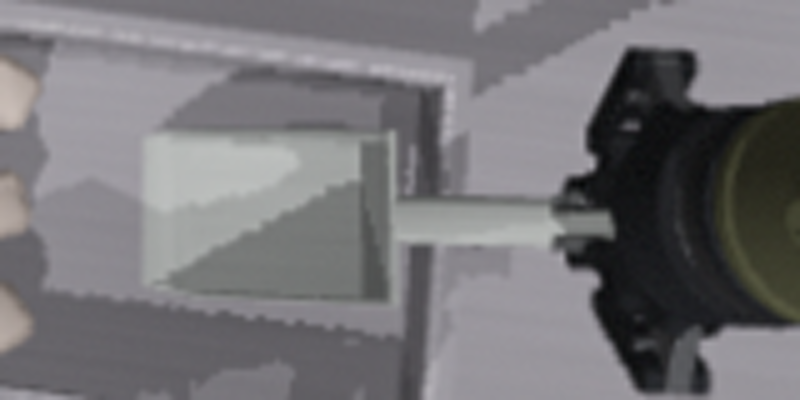

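>>> servo_tool --rows '[{"x": 0,"y": 0,"z": 0,"rx": 0,"ry": 0,"rz": 0,"grip": 0},{"x": 0,"y": 0,"z": 0,"rx": 0,"ry": 0,"rz": 0,"grip": 0},{"x": 0,"y": 0,"z": 0,"rx": 0,"ry": 0,"rz": 0,"grip": 0},{"x": 0,"y": 0,"z": 0,"rx": 0,"ry": 0,"rz": 0,"grip": 0}]' --grip_force 90

```text
clock: 4.95
ee_pos: [0.4724, -0.3618, 0.0803]
ee_rot: [[-0.091, 0.996, -0.0], [0.996, 0.091, 0.0], [0.0, -0.0, -1.0]]
ft_force: [0.7, 0.8, 0.3]
grip_width: 0.0001
grasp_force: 0.0
```

```bash
python3 - <<'E'
from h import *
c,W=snap("top")
for r in (330,332,334,336,338): print(r,[tuple(W[r,k].round(3)) for k in range(474,506,4)])
print(telemetry.get_state())
E
```

```text
330 [(np.float64(0.478), np.float64(-0.328), np.float64(0.069)), (np.float64(0.478), np.float64(-0.335), np.float64(0.072)), (np.float64(0.479), np.float64(-0.342), np.float64(0.076)), (np.float64(0.48), np.float64(-0.35), np.float64(0.077)), (np.float64(0.481), np.float64(-0.356), np.float64(0.085)), (np.float64(0.48), np.float64(-0.353), np.float64(0.115)), (np.float64(0.478), np.float64(-0.349), np.float64(0.146)), (np.float64(0.473), np.float64(-0.325), np.float64(0.228))]
332 [(np.float64(0.474), np.float64(-0.33), np.float64(0.064)), (np.float64(0.474), np.float64(-0.335), np.float64(0.073)), (np.float64(0.475), np.float64(-0.342), np.float64(0.077)), (np.float64(0.476), np.float64(-0.349), np.float64(0.08)), (np.float64(0.476), np.float64(-0.35), np.float64(0.101)), (np.float64(0.475), np.float64(-0.35), np.float64(0.123)), (np.float64(0.475), np.float64(-0.35), np.float64(0.145)), (np.float64(0.469), np.float64(-0.324), np.float64(0.231))]
334 [(np.float64(0.469), np.float64(-0.329), np.float64(0.067)), (np.float64(0.47), np.float64(-0.335), np.float64(0.074)), (np.float64(0.
[... 1418 characters left out ...]
  -1.88066462e-03,  4.73409270e+01]), 'joint_vel': array([ 0.03222447, -0.09742039,  0.11786851,  0.01018322, -0.04723198,
        0.0111764 ]), 'effort': array([ 1.23550486e-03, -4.91811061e+01,  2.29385841e+01,  1.50089021e-03,
       -2.74166609e-06, -9.29463397e-06]), 'ee_pos': array([ 0.47241883, -0.36179173,  0.08031819]), 'ee_rot': array([[-9.08797429e-02,  9.95861874e-01, -7.25431122e-06],
       [ 9.95861874e-01,  9.08797426e-02, -3.57876233e-05],
       [-3.49802596e-05, -1.04766620e-05, -9.99999999e-01]]), 'ft_force': array([-0.04369831, -0.5427242 ,  0.85289694]), 'ft_torque': array([-0.06201769, -0.03869913, -0.00910811]), 'grasp_force': 0.0, 'grip_width': 0.0003515790117642697}
```

```bash
python3 - <<'E'
from h import *
c,W=snap("scene");im=c["image"].astype(int).sum(2)
m=(abs(W[...,0]-.472)<.05)&(abs(W[...,1]+.362)<.05)&(im<120)&(W[...,2]>.05)
P=W[m]
for z in np.arange(.05,.16,.008):
    q=P[(P[:,2]>=z)&(P[:,2]<z+.008)]
    if len(q): print(round(z,3),len(q),q.min(0).round(3),q.max(0).round(3))
im=c["image"][130:190,220:300,::-1];cv2.imwrite("pics/s3c.png",cv2.resize(im,None,fx=10,fy=10,interpolation=2))
E
```

```text
0.098 1 [ 0.484 -0.366  0.106] [ 0.484 -0.366  0.106]
0.106 5 [ 0.483 -0.362  0.107] [ 0.486 -0.356  0.113]
0.114 6 [ 0.484 -0.362  0.115] [ 0.487 -0.353  0.122]
0.122 9 [ 0.482 -0.368  0.122] [ 0.489 -0.355  0.13 ]
0.13 5 [ 0.477 -0.356  0.133] [ 0.489 -0.351  0.138]
0.138 23 [ 0.448 -0.361  0.139] [ 0.501 -0.349  0.146]
0.146 44 [ 0.445 -0.372  0.146] [ 0.503 -0.347  0.154]
0.154 31 [ 0.436 -0.367  0.154] [ 0.511 -0.347  0.162]
```

View pics/s3c.png

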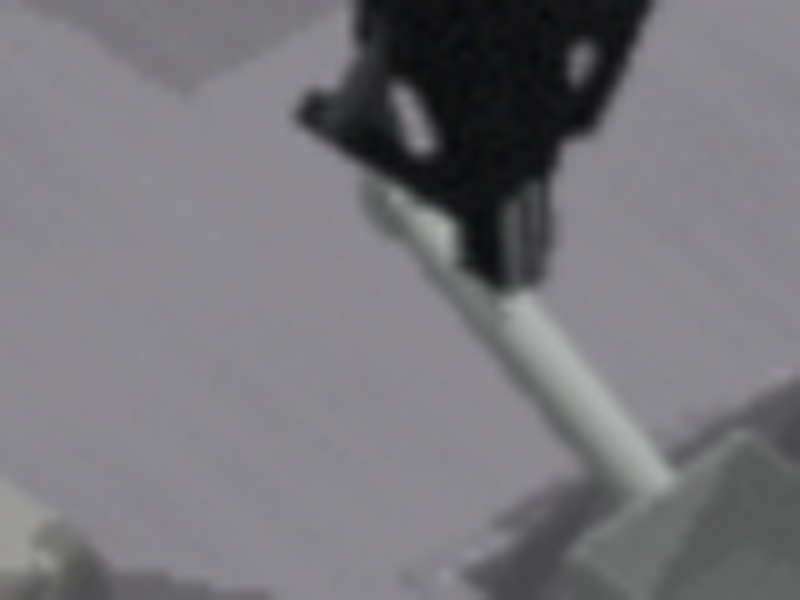

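The crop shows closed fingertips ending at about (525, 285), on top of the handle rather than around it. I'll check the tip height.

```bash
python3 - <<'E'
from h import *
c,W=snap("scene")
for r in range(146,164,2): print(r,[(*W[r,k].round(3).tolist(),int(c["image"][r,k].mean())) for k in (266,268,271,273,275)])
E
```

```text
146 [(0.49, -0.357, 0.151, 17), (0.484, -0.356, 0.149, 17), (0.475, -0.354, 0.145, 22), (0.468, -0.353, 0.142, 20), (0.46, -0.354, 0.138, 66)]
148 [(0.498, -0.346, 0.155, 17), (0.488, -0.351, 0.146, 17), (0.477, -0.351, 0.141, 25), (0.469, -0.353, 0.136, 61), (0.365, -0.488, -0.002, 118)]
150 [(0.498, -0.347, 0.147, 21), (0.486, -0.355, 0.136, 14), (0.477, -0.352, 0.133, 69), (0.469, -0.354, 0.128, 74), (0.371, -0.48, -0.003, 120)]
152 [(0.487, -0.364, 0.123, 34), (0.488, -0.353, 0.131, 16), (0.477, -0.354, 0.125, 78), (0.469, -0.355, 0.12, 72), (0.377, -0.472, -0.003, 106)]
154 [(0.487, -0.365, 0.116, 49), (0.486, -0.356, 0.121, 19), (0.477, -0.355, 0.116, 76), (0.47, -0.354, 0.113, 60), (0.384, -0.464, -0.003, 108)]
156 [(0.486, -0.367, 0.106, 56), (0.486, -0.357, 0.112, 18), (0.478, -0.353, 0.11, 72), (0.471, -0.353, 0.107, 60), (0.392, -0.454, -0.001, 130)]
158 [(0.484, -0.372, 0.095, 114), (0.485, -0.359, 0.103, 75), (0.478, -0.354, 0.103, 80), (0.401, -0.453, -0.004, 94), (0.399, -0.445, -0.0, 137)]
160 [(0.484, -0.372, 0.087, 107), (0.481, -0.367, 0.088, 115), (0.474, -0.361, 0.089, 159), (0.468, -0.359, 0.086, 160), (0.403, -0.44, -0.002, 140)]
162 [(0.432, -0.451, -0.002, 124), (0.483, -0.364, 0.084, 109), (0.475, -0.36, 0.082, 154), (0.471, -0.356, 0.081, 172), (0.414, -0.425, 0.005, 156)]
```

>>> servo_tool --rows '[{"x": 0,"y": 0,"z": 0,"rx": 0,"ry": 0,"rz": 0,"grip": 8.5},{"x": 0,"y": 0,"z": 0,"rx": 0,"ry": 0,"rz": 0,"grip": 8.5},{"x": 0,"y": 0,"z": 0,"rx": 0,"ry": 0,"rz": 0,"grip": 8.5},{"x": 0,"y": 0,"z": 0,"rx": 0,"ry": 0,"rz": 0,"grip": 8.5},{"x": 0,"y": 0,"z": 0,"rx": 0,"ry": 0,"rz": 0,"grip": 8.5},{"x": 0,"y": 0,"z": 0,"rx": 0,"ry": 0,"rz": 0,"grip": 8.5},{"x": 0,"y": 0,"z": 0.7,"rx": 0,"ry": 0,"rz": 0,"grip": 8.5},{"x": 0,"y": 0,"z": 1.4,"rx": 0,"ry": 0,"rz": 0,"grip": 8.5},{"x": 0,"y": 0,"z": 2.0,"rx": 0,"ry": 0,"rz": 0,"grip": 8.5},{"x": 0,"y": 0,"z": 2.0,"rx": 0,"ry": 0,"rz": 0,"grip": 8.5}]'

```text
clock: 6.1
ee_pos: [0.4714, -0.361, 0.0588]
ee_rot: [[-0.091, 0.996, -0.002], [0.996, 0.091, 0.002], [0.002, -0.002, -1.0]]
ft_force: [0.0, 0.4, 0.1]
grip_width: 0.0851
grasp_force: 0.0
```

```bash
python3 - <<'E'
from h import *
print([(k,getattr(manip,k)) for k in dir(manip) if k[0]!='_'],[k for k in dir(telemetry) if k[0]!='_'])
print(telemetry.get_state()["joint_positions"])
# arm geometry from 'scene': height of dark gripper parts
for n in("scene","top"):
    c,W=snap(n);m=(abs(W[...,0]-.472)<.07)&(abs(W[...,1]+.36)<.03)&(W[...,2]>.03)&(c["image"].astype(int).sum(2)<250)
    P=W[m]
    for x0 in np.arange(.40,.54,.014):
        q=P[(P[:,0]>=x0)&(P[:,0]<x0+.014)]
        if len(q): print(n,round(x0,3),len(q),np.sort(q[:,2])[:3].round(3))
E
```

```text
[('PlanningError', <class 'station.PlanningError'>), ('tip_extent', 0.022)] ['get_state']
[-3.74467595e+01  2.75731073e+01 -1.29897760e+01  4.95952421e+01
 -5.24955578e-04  4.73415410e+01]
scene 0.4 84 [0.131 0.132 0.135]
scene 0.414 80 [0.096 0.098 0.1  ]
scene 0.428 76 [0.09  0.09  0.091]
scene 0.442 89 [0.153 0.153 0.156]
scene 0.456 104 [0.147 0.149 0.151]
scene 0.47 110 [0.101 0.148 0.15 ]
scene 0.484 520 [0.093 0.148 0.155]
scene 0.498 1182 [0.136 0.141 0.142]
scene 0.512 726 [0.09  0.09  0.096]
scene 0.526 308 [0.097 0.099 0.1  ]
top 0.4 137 [0.135 0.136 0.139]
top 0.414 192 [0.094 0.096 0.096]
top 0.428 532 [0.124 0.125 0.128]
top 0.442 350 [0.152 0.156 0.156]
top 0.456 53 [0.245 0.246 0.247]
top 0.47 32 [0.247 0.248 0.248]
top 0.484 386 [0.157 0.158 0.159]
top 0.498 653 [0.136 0.149 0.15 ]
top 0.512 817 [0.102 0.103 0.103]
top 0.526 289 [0.102 0.128 0.128]
```

>>> servo_tool --rows '[{"x": 0,"y": 0,"z": 0.7,"rx": 0,"ry": 0,"rz": 0,"grip": 8.5},{"x": 0,"y": 0,"z": 1.4,"rx": 0,"ry": 0,"rz": 0,"grip": 8.5},{"x": 0,"y": 0,"z": 2.0,"rx": 0,"ry": 0,"rz": 0,"grip": 8.5},{"x": 0,"y": 0,"z": 2.0,"rx": 0,"ry": 0,"rz": 0,"grip": 8.5}]'

```text
clock: 6.6
ee_pos: [0.4716, -0.3611, 0.039]
ee_rot: [[-0.091, 0.996, -0.002], [0.996, 0.091, 0.001], [0.002, -0.002, -1.0]]
ft_force: [0.1, 0.3, 0.1]
grip_width: 0.0854
grasp_force: 0.0
```

>>> servo_tool --rows '[{"x": 0,"y": 0,"z": 0,"rx": 0,"ry": 0,"rz": 0,"grip": 4},{"x": 0,"y": 0,"z": 0,"rx": 0,"ry": 0,"rz": 0,"grip": 1},{"x": 0,"y": 0,"z": 0,"rx": 0,"ry": 0,"rz": 0,"grip": 1},{"x": 0,"y": 0,"z": 0,"rx": 0,"ry": 0,"rz": 0,"grip": 1},{"x": 0,"y": 0,"z": 0,"rx": 0,"ry": 0,"rz": 0,"grip": 1},{"x": 0,"y": 0,"z": 0,"rx": 0,"ry": 0,"rz": 0,"grip": 1},{"x": 0,"y": 0,"z": 0,"rx": 0,"ry": 0,"rz": 0,"grip": 1},{"x": 0,"y": 0,"z": 0,"rx": 0,"ry": 0,"rz": 0,"grip": 1}]' --grip_force 90

```text
clock: 7.4
ee_pos: [0.4728, -0.362, 0.0406]
ee_rot: [[-0.091, 0.996, 0.001], [0.996, 0.091, -0.001], [-0.001, 0.001, -1.0]]
ft_force: [-0.0, 0.1, 2.4]
grip_width: 0.0185
grasp_force: 87.7
```

```bash
python3 - <<'E'
from h import *
for n in("scene","top"):
    c,W=snap(n);m=(abs(W[...,0]-.472)<.025)&(abs(W[...,1]+.36)<.03)&(W[...,2]>.03)&(c["image"].astype(int).sum(2)<250)
    print(n,np.sort(W[m][:,2])[:8].round(3))
    if n=="top":
        for r in (332,334,336): print([W[r,k].round(3).tolist() for k in range(470,500,4)])
E
```

```text
scene [0.06  0.062 0.062 0.064 0.065 0.067 0.067 0.067]
top [0.066 0.068 0.068 0.07  0.07  0.071 0.072 0.072]
[[0.472, -0.32, 0.066], [0.474, -0.329, 0.067], [0.474, -0.336, 0.07], [0.475, -0.343, 0.075], [0.476, -0.35, 0.078], [0.477, -0.356, 0.085], [0.47, -0.325, 0.19], [0.47, -0.325, 0.21]]
[[0.468, -0.321, 0.066], [0.469, -0.329, 0.067], [0.47, -0.335, 0.074], [0.471, -0.343, 0.076], [0.472, -0.35, 0.079], [0.473, -0.357, 0.083], [0.467, -0.325, 0.191], [0.466, -0.324, 0.212]]
[[0.464, -0.322, 0.064], [0.465, -0.328, 0.071], [0.466, -0.336, 0.072], [0.467, -0.343, 0.076], [0.468, -0.35, 0.079], [0.469, -0.357, 0.085], [0.463, -0.325, 0.191], [0.463, -0.326, 0.209]]
```

```bash
python3 - <<'E'
from mv import *
save([.47247,-.3615,.040],rot(95.2))
plan([((.4535,-.335,.0395),rot(90),8,2),((.4535,-.285,.0395),rot(90),10,2),((.4535,-.215,.0395),rot(90),7,2)],grip=1)
E
```

```text
[{"x":0.56,"y":-0.33,"z":0.01,"rx":0.0,"ry":0.0,"rz":0.018,"grip":1},{"x":1.12,"y":-0.66,"z":0.02,"rx":0.0,"ry":0.0,"rz":0.036,"grip":1},{"x":1.69,"y":-0.99,"z":0.03,"rx":0.0,"ry":0.0,"rz":0.054,"grip":1},{"x":2.25,"y":-1.32,"z":0.04,"rx":0.0,"ry":0.0,"rz":0.073,"grip":1},{"x":2.81,"y":-1.65,"z":0.05,"rx":0.0,"ry":0.0,"rz":0.091,"grip":1},{"x":3.64,"y":-1.57,"z":0.05,"rx":0.0,"ry":0.0,"rz":0.091,"grip":1},{"x":4.47,"y":-1.5,"z":0.05,"rx":0.0,"ry":0.0,"rz":0.091,"grip":1},{"x":5.3,"y":-1.42,"z":0.05,"rx":0.0,"ry":0.0,"rz":0.091,"grip":1},{"x":6.13,"y":-1.35,"z":0.05,"rx":0.0,"ry":0.0,"rz":0.091,"grip":1},{"x":6.96,"y":-1.27,"z":0.05,"rx":0.0,"ry":0.0,"rz":0.091,"grip":1}]
[{"x":0.83,"y":-0.0,"z":0.0,"rx":0.0,"ry":0.0,"rz":-0.0,"grip":1},{"x":1.53,"y":-0.0,"z":0.0,"rx":0.0,"ry":0.0,"rz":-0.0,"grip":1},{"x":2.23,"y":-0.0,"z":0.0,"rx":0.0,"ry":0.0,"rz":-0.0,"grip":1},{"x":2.93,"y":-0.0,"z":0.0,"rx":0.0,"ry":0.0,"rz":-0.0,"grip":1},{"x":3.63,"y":-0.0,"z":0.0,"rx":0.0,"ry":0.0,"rz":-0.0,"grip":1},{"x":4.33,"y":-0.0,"z":0.0,"rx":0.0,"ry":0.0,"rz":-0.0,"grip":1},{"x":5.03,"y":-0.0,"z":0.0,"rx":0.0,"ry":0.0,"rz":-0.0,"grip":1},{"x":5.73,"y":-0.0,"z":0.0,"rx":0.0,"ry":0.0,"rz":-0.0,"grip":1},{"x":6.43,"y":-0.0,"z":0.0,"rx":0.0,"ry":0.0,"rz":-0.0,"grip":1},{"x":7.13,"y":-0.0,"z":0.0,"rx":0.0,"ry":0.0,"rz":-0.0,"grip":1}]
[{"x":0.7,"y":-0.0,"z":0.0,"rx":0.0,"ry":0.0,"rz":-0.0,"grip":1}]
```

>>> servo_tool --rows '[{"x": 0.56,"y": -0.33,"z": 0.01,"rx": 0.0,"ry": 0.0,"rz": 0.018,"grip": 1},{"x": 1.12,"y": -0.66,"z": 0.02,"rx": 0.0,"ry": 0.0,"rz": 0.036,"grip": 1},{"x": 1.69,"y": -0.99,"z": 0.03,"rx": 0.0,"ry": 0.0,"rz": 0.054,"grip": 1},{"x": 2.25,"y": -1.32,"z": 0.04,"rx": 0.0,"ry": 0.0,"rz": 0.073,"grip": 1},{"x": 2.81,"y": -1.65,"z": 0.05,"rx": 0.0,"ry": 0.0,"rz": 0.091,"grip": 1},{"x": 3.64,"y": -1.57,"z": 0.05,"rx": 0.0,"ry": 0.0,"rz": 0.091,"grip": 1},{"x": 4.47,"y": -1.5,"z": 0.05,"rx": 0.0,"ry": 0.0,"rz": 0.091,"grip": 1},{"x": 5.3,"y": -1.42,"z": 0.05,"rx": 0.0,"ry": 0.0,"rz": 0.091,"grip": 1},{"x": 6.13,"y": -1.35,"z": 0.05,"rx": 0.0,"ry": 0.0,"rz": 0.091,"grip": 1},{"x": 6.96,"y": -1.27,"z": 0.05,"rx": 0.0,"ry": 0.0,"rz": 0.091,"grip": 1}]'

```text
clock: 8.5
ee_pos: [0.4536, -0.2947, 0.0408]
ee_rot: [[0.001, 1.0, 0.001], [1.0, -0.001, -0.004], [-0.004, 0.001, -1.0]]
ft_force: [-0.4, -6.4, 6.6]
grip_width: 0.0184
grasp_force: 88.5
```

>>> servo_tool --rows '[{"x": 0.83,"y": 0,"z": 0,"rx": 0,"ry": 0,"rz": 0,"grip": 1},{"x": 1.53,"y": 0,"z": 0,"rx": 0,"ry": 0,"rz": 0,"grip": 1},{"x": 2.23,"y": 0,"z": 0,"rx": 0,"ry": 0,"rz": 0,"grip": 1},{"x": 2.93,"y": 0,"z": 0,"rx": 0,"ry": 0,"rz": 0,"grip": 1},{"x": 3.63,"y": 0,"z": 0,"rx": 0,"ry": 0,"rz": 0,"grip": 1},{"x": 4.33,"y": 0,"z": 0,"rx": 0,"ry": 0,"rz": 0,"grip": 1},{"x": 5.03,"y": 0,"z": 0,"rx": 0,"ry": 0,"rz": 0,"grip": 1},{"x": 5.73,"y": 0,"z": 0,"rx": 0,"ry": 0,"rz": 0,"grip": 1},{"x": 6.43,"y": 0,"z": 0,"rx": 0,"ry": 0,"rz": 0,"grip": 1},{"x": 7.13,"y": 0,"z": 0,"rx": 0,"ry": 0,"rz": 0,"grip": 1}]'

```text
clock: 9.5
ee_pos: [0.4536, -0.2237, 0.0408]
ee_rot: [[0.001, 1.0, 0.001], [1.0, -0.001, -0.004], [-0.004, 0.001, -1.0]]
ft_force: [1.1, -6.2, 7.1]
grip_width: 0.019
grasp_force: 88.5
```

```bash
python3 - <<'E'
from h import *
from mv import *
p,R=load();save([.4535,-.222,.0395],rot(90))
print(telemetry.get_state()["ft_force"])
a,_=snap("scene");b,_=snap("top")
A=cv2.resize(a["image"][150:260,255:385],(650,550),interpolation=2)[:300*2]
B=cv2.resize(b["image"][285:385,305:465],(800,500),interpolation=2)
A=cv2.resize(A,(390,330));B=cv2.resize(B,(400,250))
o=np.zeros((330,800,3),np.uint8);o[:,:390]=A;o[:250,395:795]=B;cv2.imwrite("pics/c4.png",o[...,::-1])
E
```

```text
[ 1.05525803 -6.15125476  7.06452961]
```

View pics/c4.png

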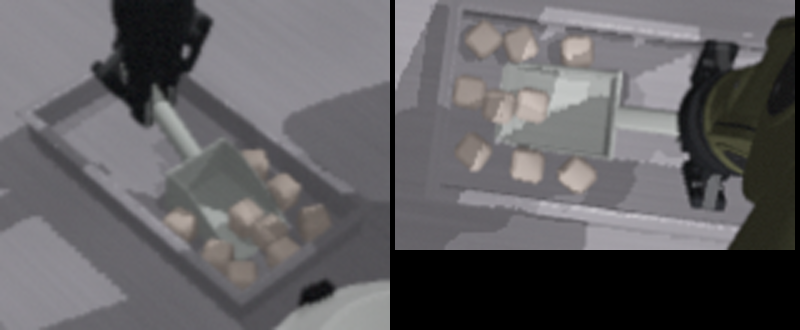

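One cube is in the pan, a second is on the lip and a third is ahead of it at (468, 90). The pan is centred, so I'll keep going towards the end wall.

>>> servo_tool --rows '[{"x": 0.6,"y": 0,"z": 0,"rx": 0,"ry": 0,"rz": 0,"grip": 1},{"x": 1.2,"y": 0,"z": 0,"rx": 0,"ry": 0,"rz": 0,"grip": 1},{"x": 1.8,"y": 0,"z": 0,"rx": 0,"ry": 0,"rz": 0,"grip": 1},{"x": 2.4,"y": 0,"z": 0,"rx": 0,"ry": 0,"rz": 0,"grip": 1},{"x": 3.0,"y": 0,"z": 0,"rx": 0,"ry": 0,"rz": 0,"grip": 1},{"x": 3.5,"y": 0,"z": 0,"rx": 0,"ry": 0,"rz": 0,"grip": 1},{"x": 3.9,"y": 0,"z": 0,"rx": 0,"ry": 0,"rz": 0,"grip": 1},{"x": 3.9,"y": 0,"z": 0,"rx": 0,"ry": 0,"rz": 0,"grip": 1}]'

```text
clock: 10.4
ee_pos: [0.4535, -0.1842, 0.0407]
ee_rot: [[0.001, 1.0, 0.001], [1.0, -0.001, -0.003], [-0.003, 0.001, -1.0]]
ft_force: [-0.6, -5.2, 8.0]
grip_width: 0.0187
grasp_force: 88.7
```

```bash
python3 - <<'E'
from h import *
from mv import *
p,R=load();save([.4535,-.183,.0395],rot(90))
print(telemetry.get_state()["ft_force"],telemetry.get_state()["ee_pos"])
c,W=snap("top")
m=(W[...,0]>.415)&(W[...,0]<.492)&(W[...,1]>-.13)&(W[...,1]<-.015)&(W[...,2]>.027)&(W[...,2]<.045)
n,l,st,ce=cv2.connectedComponentsWithStats(m.astype(np.uint8))
for i in range(1,n):
    if st[i,4]>20: print(W[l==i].min(0).round(3),W[l==i].max(0).round(3),st[i,4])
# scoop pivot: grip offset (rel. tool TCP) taken as grasp point; pitch mouth-up about back edge, rising
d=np.array([-.156,.0725]) # lip->grip in (mouth,up)
def pose(lip_y,lip_z,t,x=.4535,dz=-.0375+0):
    a=np.radians(t);c,s=np.cos(a),np.sin(a) # t mouth-down
    g=np.array([d[0]*c+d[1]*s,-d[0]*s+d[1]*c])
    G=np.array([x,lip_y+g[0],lip_z+g[1]]);R=rot(90,t)
    return G,R
for t,z in((0,.005),(-10,.03),(-20,.05)):
    print(t,pose(-.027,z,t)[0])
E
```

```text
[-0.61598018 -5.16020823  7.96721139] [ 0.45354756 -0.18424139  0.04074592]
[ 0.415 -0.104  0.027] [ 0.49  -0.015  0.044] 554
[ 0.487 -0.093  0.027] [ 0.492 -0.054  0.045] 34
[ 0.415 -0.103  0.027] [ 0.421 -0.05   0.045] 34
0 [ 0.4535 -0.183   0.0775]
-10 [ 0.4535     -0.1932195   0.07430945]
-20 [ 0.4535     -0.19838851  0.06477257]
```

```bash
cat >> mv.py <<'E'
D=np.array([-.156,.0725]); L=.037
def lipP(lip,h,t,L=L,top=0.):
    """reported TCP pose for lip position (world), heading h, mouth-down t; grasp sits L behind TCP along tool z"""
    a=np.radians(t);c,s=np.cos(a),np.sin(a);m=np.array([np.cos(np.radians(h)),np.sin(np.radians(h)),0])
    G=np.array(lip)+m*(D[0]*c+D[1]*s)+np.array([0,0,-D[0]*s+D[1]*c]);R=rot(h,t)
    return G+L*R[:,2],R
E
python3 - <<'E'
from mv import *
X=.4535
plan([(*lipP((X,-.026,.012),90,-4),4,1.2),(*lipP((X,-.026,.032),90,-11),4,1.2),(*lipP((X,-.032,.06),90,-20),7,1.8),(*lipP((X,-.04,.1),90,-20),12,2)],grip=1)
print(load())
E
```

```text
[{"x":-0.03,"y":0.0,"z":0.07,"rx":0.0,"ry":0.017,"rz":0.0,"grip":1},{"x":-0.05,"y":0.0,"z":0.15,"rx":0.0,"ry":0.035,"rz":0.0,"grip":1},{"x":-0.08,"y":0.0,"z":0.22,"rx":0.0,"ry":0.052,"rz":0.0,"grip":1},{"x":-0.11,"y":0.0,"z":0.3,"rx":0.0,"ry":0.07,"rz":0.0,"grip":1},{"x":-0.14,"y":0.0,"z":0.29,"rx":0.0,"ry":0.09,"rz":-0.0,"grip":1},{"x":-0.17,"y":0.0,"z":0.28,"rx":0.0,"ry":0.111,"rz":-0.0,"grip":1},{"x":-0.2,"y":0.0,"z":0.27,"rx":0.0,"ry":0.131,"rz":-0.0,"grip":1},{"x":-0.23,"y":0.0,"z":0.26,"rx":0.0,"ry":0.151,"rz":-0.0,"grip":1},{"x":-0.26,"y":0.0,"z":0.25,"rx":0.0,"ry":0.172,"rz":-0.0,"grip":1},{"x":-0.29,"y":0.0,"z":0.24,"rx":0.0,"ry":0.192,"rz":-0.0,"grip":1}]
[{"x":-0.08,"y":0.0,"z":-0.07,"rx":0.0,"ry":0.031,"rz":0.0,"grip":1},{"x":-0.17,"y":0.0,"z":-0.15,"rx":0.0,"ry":0.063,"rz":0.0,"grip":1},{"x":-0.25,"y":0.0,"z":-0.23,"rx":0.0,"ry":0.094,"rz":0.0,"grip":1},{"x":-0.34,"y":0.0,"z":-0.3,"rx":0.0,"ry":0.126,"rz":0.0,"grip":1},{"x":-0.42,"y":0.0,"z":-0.38,"rx":0.0,"ry":0.157,"rz":0.0,"grip":1},{"x":-0.42,"y":0.0,"z":-1.4,"rx":-0.0,"ry":0.157,"rz":-0.0,"grip":1},{"x":-0.43,"y":0.0,"z":-2.42,"rx":-0.0,"ry":0.157,"rz":-0.0,"grip":1},{"x":-0.44,"y":0.0,"z":-3.44,"rx":-0.0,"ry":0.157,"rz":-0.0,"grip":1},{"x":-0.44,"y":0.0,"z":-4.46,"rx":-0.0,"ry":0.157,"rz":-0.0,"grip":1}]
(array([ 0.4535    , -0.19872983,  0.08004084]), array([[ 5.75409570e-17,  1.00000000e+00,  2.09389046e-17],
       [ 9.39715141e-01, -6.12323400e-17,  3.41958263e-01],
       [ 3.41958263e-01,  0.00000000e+00, -9.39715141e-01]]))
```

>>> servo_tool --rows '[{"x": -0.03,"y": 0.0,"z": 0.07,"rx": 0.0,"ry": 0.017,"rz": 0.0,"grip": 1},{"x": -0.05,"y": 0.0,"z": 0.15,"rx": 0.0,"ry": 0.035,"rz": 0.0,"grip": 1},{"x": -0.08,"y": 0.0,"z": 0.22,"rx": 0.0,"ry": 0.052,"rz": 0.0,"grip": 1},{"x": -0.11,"y": 0.0,"z": 0.3,"rx": 0.0,"ry": 0.07,"rz": 0.0,"grip": 1},{"x": -0.14,"y": 0.0,"z": 0.29,"rx": 0.0,"ry": 0.09,"rz": 0,"grip": 1},{"x": -0.17,"y": 0.0,"z": 0.28,"rx": 0.0,"ry": 0.111,"rz": 0,"grip": 1},{"x": -0.2,"y": 0.0,"z": 0.27,"rx": 0.0,"ry": 0.131,"rz": 0,"grip": 1},{"x": -0.23,"y": 0.0,"z": 0.26,"rx": 0.0,"ry": 0.151,"rz": 0,"grip": 1},{"x": -0.26,"y": 0.0,"z": 0.25,"rx": 0.0,"ry": 0.172,"rz": 0,"grip": 1},{"x": -0.29,"y": 0.0,"z": 0.24,"rx": 0.0,"ry": 0.192,"rz": 0,"grip": 1}]'

```text
clock: 11.45
ee_pos: [0.4533, -0.1862, 0.0373]
ee_rot: [[0.0, 1.0, -0.0], [0.981, -0.0, 0.193], [0.193, -0.0, -0.981]]
ft_force: [0.8, 1.1, -3.5]
grip_width: 0.0189
grasp_force: 88.2
```

>>> servo_tool --rows '[{"x": -0.08,"y": 0.0,"z": -0.07,"rx": 0.0,"ry": 0.031,"rz": 0.0,"grip": 1},{"x": -0.17,"y": 0.0,"z": -0.15,"rx": 0.0,"ry": 0.063,"rz": 0.0,"grip": 1},{"x": -0.25,"y": 0.0,"z": -0.23,"rx": 0.0,"ry": 0.094,"rz": 0.0,"grip": 1},{"x": -0.34,"y": 0.0,"z": -0.3,"rx": 0.0,"ry": 0.126,"rz": 0.0,"grip": 1},{"x": -0.42,"y": 0.0,"z": -0.38,"rx": 0.0,"ry": 0.157,"rz": 0.0,"grip": 1},{"x": -0.42,"y": 0.0,"z": -1.4,"rx": 0,"ry": 0.157,"rz": 0,"grip": 1},{"x": -0.43,"y": 0.0,"z": -2.42,"rx": 0,"ry": 0.157,"rz": 0,"grip": 1},{"x": -0.44,"y": 0.0,"z": -3.44,"rx": 0,"ry": 0.157,"rz": 0,"grip": 1},{"x": -0.44,"y": 0.0,"z": -4.46,"rx": 0,"ry": 0.157,"rz": 0,"grip": 1}]'

```text
clock: 12.35
ee_pos: [0.4537, -0.1991, 0.0818]
ee_rot: [[-0.001, 1.0, 0.001], [0.94, 0.0, 0.341], [0.341, 0.001, -0.94]]
ft_force: [-0.5, 1.1, -2.5]
grip_width: 0.0189
grasp_force: 88.2
```

```bash
python3 - <<'E'
from h import *
st=telemetry.get_state();print(st["ee_pos"],st["joint_positions"].round(1))
a,Wa=snap("scene");b,Wb=snap("top");np.savez("s5",Wa=Wa,Wb=Wb,a=a["image"],b=b["image"])
spot("top",["scoop"],Wb);spot("scene",["scoop"],Wa)
A=cv2.resize(a["image"][130:260,255:400],(435,390),interpolation=2)
B=cv2.resize(b["image"][280:390,300:430],(360,305),interpolation=2)
o=np.zeros((390,800,3),np.uint8);o[:,:435]=A;o[:305,440:]=B;cv2.imwrite("pics/c5.png",o[...,::-1])
E
```

```text
[ 0.45373456 -0.199142    0.08180101] [-34.7  25.9 -15.9  59.9  16.3  53.6]
top scoop 0.78 [335. 306. 435. 345.] [ 0.462 -0.136  0.089]
scene scoop 0.77 [309. 168. 357. 218.] [ 0.432 -0.139  0.092]
```

View pics/c5.png

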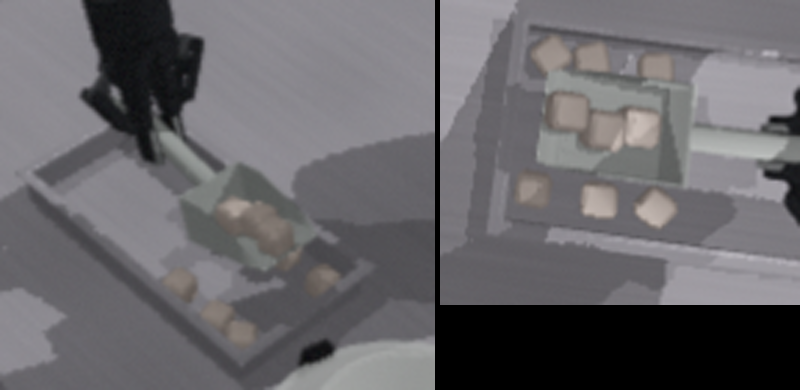

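Three cubes sit in the raised scoop, at about (570–640, 110–130) in the right-hand crop. Next I'll check where the lip is against the model.

```bash
python3 - <<'E'
import numpy as np
d=np.load("s5.npz");W=d["Wb"]
for r in range(308,342,6): print(r,[W[r,k].round(3).tolist() for k in (333,335,337,339,341)])
W=W[300:345,330:440].reshape(-1,3)
q=W[(W[:,2]>.06)]
for y in np.arange(-.15,-.02,.01):
    k=q[(q[:,1]>=y)&(q[:,1]<y+.01)]
    if len(k): print(round(y,3),len(k),k.min(0).round(3),k.max(0).round(3))
E
```

```text
308 [[0.488, -0.028, 0.006], [0.488, -0.033, 0.007], [0.489, -0.037, 0.002], [0.482, -0.039, 0.102], [0.483, -0.043, 0.101]]
314 [[0.475, -0.03, 0.006], [0.475, -0.034, 0.003], [0.476, -0.039, 0.004], [0.47, -0.041, 0.108], [0.469, -0.044, 0.123]]
320 [[0.461, -0.032, 0.005], [0.462, -0.036, 0.003], [0.458, -0.038, 0.101], [0.457, -0.042, 0.121], [0.458, -0.046, 0.125]]
326 [[0.448, -0.034, 0.001], [0.449, -0.038, 0.007], [0.446, -0.04, 0.107], [0.446, -0.044, 0.112], [0.446, -0.047, 0.123]]
332 [[0.435, -0.035, 0.005], [0.433, -0.037, 0.104], [0.434, -0.041, 0.101], [0.435, -0.045, 0.102], [0.435, -0.05, 0.098]]
338 [[0.422, -0.037, 0.005], [0.422, -0.039, 0.104], [0.422, -0.043, 0.103], [0.423, -0.047, 0.101], [0.423, -0.051, 0.097]]
-0.15 162 [ 0.424 -0.15   0.098] [ 0.49  -0.14   0.119]
-0.14 226 [ 0.422 -0.14   0.07 ] [ 0.491 -0.13   0.118]
-0.13 148 [ 0.421 -0.13   0.07 ] [ 0.491 -0.12   0.123]
-0.12 173 [ 0.42  -0.12   0.074] [ 0.491 -0.11   0.124]
-0.11 179 [ 0.419 -0.11   0.077] [ 0.491 -0.1    0.122]
-0.1 173 [ 0.419 -0.1    0.08 ] [ 0.491 -0.09   0.121]
-0.09 177 [ 0.42  -0.09   0.084] [ 0.492 -0.08   0.124]
-0.08 181 [ 0.419 -0.08   0.087] [ 0.491 -0.07   0.126]
-0.07 180 [ 0.419 -0.07   0.091] [ 0.491 -0.06   0.128]
-0.06 177 [ 0.419 -0.06   0.094] [ 0.491 -0.05   0.133]
-0.05 179 [ 0.419 -0.05   0.096] [ 0.49  -0.04   0.131]
-0.04 46 [ 0.422 -0.04   0.099] [ 0.486 -0.037  0.114]
```

```bash
python3 - <<'E'
from mv import *
for f in ("top0","scene0"):
    D_=np.load(f+".npz");W=D_["W"];P=W.reshape(-1,3);P=P[np.isfinite(P).all(1)]
    Q=P[(abs(P[:,0]-.6)<.12)&(abs(P[:,1]-.25)<.12)&(P[:,2]>.192)&(P[:,2]<.202)][:,:2]
    rng=np.random.default_rng(0);best=(0,)
    for _ in range(3000):
        a=Q[rng.choice(len(Q),3,False)];A=np.c_[2*a,np.ones(3)]
        try:c=np.linalg.solve(A,(a**2).sum(1))
        except Exception: continue
        r=np.sqrt(max(0,c[2]+c[0]**2+c[1]**2))
        if not .07<r<.09: continue
        n=(abs(np.hypot(*(Q-c[:2]).T)-r)<.0025).sum()
        if n>best[0]: best=(n,c[:2].round(4),r)
    print(f,best,len(Q))
    if f=="top0": print(W[247,231],W[222,130])
E
```

```text
top0 (np.int64(673), array([0.5769, 0.2064]), np.float64(0.07603514926040837)) 1358
[0.57515298 0.20044463 0.11281183] [0.57656314 0.3734059  0.21997687]
scene0 (np.int64(473), array([0.5806, 0.2051]), np.float64(0.07701604621735975)) 994
```

```bash
python3 - <<'E'
from mv import *
F=np.array([.578,.206,0]);m=np.array([np.cos(np.radians(110)),np.sin(np.radians(110)),0])
plan([(*lipP((.4535,-.05,.27),90,-20),25,3),(*lipP(F-.04*m+[0,0,.27],110,-20),20,3)],grip=1)
print(load()[0])
E
```

```text
[{"x":0.7,"y":0.0,"z":-2.33,"rx":0.0,"ry":0.0,"rz":-0.0,"grip":1},{"x":1.39,"y":0.0,"z":-4.66,"rx":0.0,"ry":0.0,"rz":-0.0,"grip":1},{"x":2.09,"y":0.0,"z":-6.99,"rx":-0.0,"ry":0.0,"rz":-0.0,"grip":1},{"x":2.78,"y":0.0,"z":-9.32,"rx":0.0,"ry":0.0,"rz":-0.0,"grip":1},{"x":3.48,"y":0.0,"z":-11.65,"rx":0.0,"ry":0.0,"rz":-0.0,"grip":1},{"x":4.18,"y":0.0,"z":-13.98,"rx":0.0,"ry":0.0,"rz":-0.0,"grip":1},{"x":4.87,"y":0.0,"z":-16.31,"rx":0.0,"ry":0.0,"rz":-0.0,"grip":1},{"x":6.3,"y":1.28,"z":-15.79,"rx":0.008,"ry":0.0,"rz":-0.022,"grip":1},{"x":7.73,"y":2.57,"z":-15.27,"rx":0.016,"ry":0.0,"rz":-0.044,"grip":1},{"x":9.16,"y":3.85,"z":-14.75,"rx":0.024,"ry":0.0,"rz":-0.066,"grip":1}]
[{"x":1.34,"y":1.39,"z":0.48,"rx":0.008,"ry":0.0,"rz":-0.021,"grip":1},{"x":2.68,"y":2.77,"z":0.97,"rx":0.016,"ry":0.0,"rz":-0.043,"grip":1},{"x":4.02,"y":4.16,"z":1.46,"rx":0.024,"ry":0.0,"rz":-0.065,"grip":1},{"x":5.36,"y":5.55,"z":1.95,"rx":0.032,"ry":0.0,"rz":-0.087,"grip":1},{"x":6.7,"y":6.93,"z":2.43,"rx":0.04,"ry":0.0,"rz":-0.109,"grip":1},{"x":8.04,"y":8.32,"z":2.92,"rx":0.048,"ry":0.0,"rz":-0.131,"grip":1},{"x":9.38,"y":9.71,"z":3.41,"rx":0.056,"ry":0.0,"rz":-0.153,"grip":1},{"x":10.72,"y":11.09,"z":3.9,"rx":0.064,"ry":0.0,"rz":-0.175,"grip":1},{"x":12.06,"y":12.48,"z":4.38,"rx":0.071,"ry":0.0,"rz":-0.196,"grip":1},{"x":13.4,"y":13.87,"z":4.87,"rx":0.079,"ry":0.0,"rz":-0.218,"grip":1}]
[{"x":1.0,"y":1.67,"z":0.37,"rx":0.008,"ry":0.0,"rz":-0.022,"grip":1},{"x":2.01,"y":3.35,"z":0.74,"rx":0.016,"ry":0.0,"rz":-0.044,"grip":1}]
[0.64596381 0.01928156 0.24996203]
```

>>> servo_tool --rows '[{"x": 0.7,"y": 0.0,"z": -2.33,"rx": 0.0,"ry": 0.0,"rz": 0,"grip": 1},{"x": 1.39,"y": 0.0,"z": -4.66,"rx": 0.0,"ry": 0.0,"rz": 0,"grip": 1},{"x": 2.09,"y": 0.0,"z": -6.99,"rx": 0,"ry": 0.0,"rz": 0,"grip": 1},{"x": 2.78,"y": 0.0,"z": -9.32,"rx": 0.0,"ry": 0.0,"rz": 0,"grip": 1},{"x": 3.48,"y": 0.0,"z": -11.65,"rx": 0.0,"ry": 0.0,"rz": 0,"grip": 1},{"x": 4.18,"y": 0.0,"z": -13.98,"rx": 0.0,"ry": 0.0,"rz": 0,"grip": 1},{"x": 4.87,"y": 0.0,"z": -16.31,"rx": 0.0,"ry": 0.0,"rz": 0,"grip": 1},{"x": 6.3,"y": 1.28,"z": -15.79,"rx": 0.008,"ry": 0.0,"rz": -0.022,"grip": 1},{"x": 7.73,"y": 2.57,"z": -15.27,"rx": 0.016,"ry": 0.0,"rz": -0.044,"grip": 1},{"x": 9.16,"y": 3.85,"z": -14.75,"rx": 0.024,"ry": 0.0,"rz": -0.066,"grip": 1}]'

```text
clock: 13.55
ee_pos: [0.492, -0.1627, 0.25]
ee_rot: [[-0.066, 0.997, -0.025], [0.937, 0.071, 0.341], [0.342, -0.001, -0.94]]
ft_force: [0.9, 0.5, -3.7]
grip_width: 0.0189
grasp_force: 88.4
```

>>> servo_tool --rows '[{"x": 1.34,"y": 1.39,"z": 0.48,"rx": 0.008,"ry": 0.0,"rz": -0.021,"grip": 1},{"x": 2.68,"y": 2.77,"z": 0.97,"rx": 0.016,"ry": 0.0,"rz": -0.043,"grip": 1},{"x": 4.02,"y": 4.16,"z": 1.46,"rx": 0.024,"ry": 0.0,"rz": -0.065,"grip": 1},{"x": 5.36,"y": 5.55,"z": 1.95,"rx": 0.032,"ry": 0.0,"rz": -0.087,"grip": 1},{"x": 6.7,"y": 6.93,"z": 2.43,"rx": 0.04,"ry": 0.0,"rz": -0.109,"grip": 1},{"x": 8.04,"y": 8.32,"z": 2.92,"rx": 0.048,"ry": 0.0,"rz": -0.131,"grip": 1},{"x": 9.38,"y": 9.71,"z": 3.41,"rx": 0.056,"ry": 0.0,"rz": -0.153,"grip": 1},{"x": 10.72,"y": 11.09,"z": 3.9,"rx": 0.064,"ry": 0.0,"rz": -0.175,"grip": 1},{"x": 12.06,"y": 12.48,"z": 4.38,"rx": 0.071,"ry": 0.0,"rz": -0.196,"grip": 1},{"x": 13.4,"y": 13.87,"z": 4.87,"rx": 0.079,"ry": 0.0,"rz": -0.218,"grip": 1}]'

```text
clock: 14.55
ee_pos: [0.6201, -0.0105, 0.2494]
ee_rot: [[-0.28, 0.954, -0.104], [0.897, 0.299, 0.327], [0.343, -0.002, -0.939]]
ft_force: [-0.3, -0.7, -3.7]
grip_width: 0.0187
grasp_force: 88.4
```

>>> servo_tool --rows '[{"x": 1.0,"y": 1.67,"z": 0.37,"rx": 0.008,"ry": 0.0,"rz": -0.022,"grip": 1},{"x": 2.01,"y": 3.35,"z": 0.74,"rx": 0.016,"ry": 0.0,"rz": -0.044,"grip": 1},{"x": 2.01,"y": 3.35,"z": 0.74,"rx": 0.016,"ry": 0.0,"rz": -0.044,"grip": 1},{"x": 2.01,"y": 3.35,"z": 0.74,"rx": 0.016,"ry": 0.0,"rz": -0.044,"grip": 1}]'

```text
clock: 14.95
ee_pos: [0.6454, 0.0194, 0.2491]
ee_rot: [[-0.322, 0.939, -0.119], [0.883, 0.343, 0.321], [0.342, -0.002, -0.94]]
ft_force: [-0.4, 0.0, -3.0]
grip_width: 0.0188
grasp_force: 88.5
```

```bash
python3 - <<'E'
from h import *
st=telemetry.get_state();print(st["ee_pos"],st["joint_positions"].round(1))
a,_=snap("scene");b,W=snap("top")
o=np.zeros((300,800,3),np.uint8);o[:,:400]=cv2.resize(a["image"],(400,300));o[:,400:]=cv2.resize(b["image"][120:360,60:380],(400,300));cv2.imwrite("pics/c6.png",o[...,::-1])
from mv import *
F=np.array([.578,.206,0]);m=np.array([np.cos(np.radians(110)),np.sin(np.radians(110)),0])
plan([(*lipP(F-.03*m+[0,0,.225],110,0),20,4),(*lipP(F-.02*m+[0,0,.195],110,25),20,4),(*lipP(F-.015*m+[0,0,.195],110,52),20,4.5)],grip=1)
E
```

```text
[0.64538159 0.01942817 0.24911523] [-7.4 34.4 25.3 90.5 17.6 61.1]
[{"x":0.31,"y":-0.0,"z":-0.11,"rx":0.0,"ry":-0.07,"rz":-0.0,"grip":1},{"x":0.62,"y":-0.0,"z":-0.22,"rx":0.0,"ry":-0.14,"rz":-0.0,"grip":1},{"x":0.93,"y":-0.0,"z":-0.33,"rx":0.0,"ry":-0.209,"rz":-0.0,"grip":1},{"x":1.24,"y":-0.0,"z":-0.44,"rx":0.0,"ry":-0.279,"rz":-0.0,"grip":1},{"x":1.55,"y":-0.0,"z":-0.56,"rx":0.0,"ry":-0.349,"rz":-0.0,"grip":1},{"x":2.25,"y":-0.0,"z":-0.8,"rx":0.0,"ry":-0.411,"rz":-0.0,"grip":1},{"x":2.94,"y":-0.0,"z":-1.04,"rx":0.0,"ry":-0.474,"rz":-0.0,"grip":1},{"x":3.63,"y":0.0,"z":-1.29,"rx":0.0,"ry":-0.536,"rz":-0.0,"grip":1},{"x":4.32,"y":0.0,"z":-1.53,"rx":0.0,"ry":-0.598,"rz":-0.0,"grip":1},{"x":5.01,"y":0.0,"z":-1.78,"rx":0.0,"ry":-0.661,"rz":-0.0,"grip":1}]
[{"x":0.4,"y":0.0,"z":-0.61,"rx":0.0,"ry":-0.062,"rz":-0.0,"grip":1},{"x":0.79,"y":0.0,"z":-1.23,"rx":0.0,"ry":-0.124,"rz":-0.0,"grip":1},{"x":1.56,"y":0.0,"z":-2.3,"rx":0.0,"ry":-0.203,"rz":-0.0,"grip":1},{"x":2.32,"y":0.0,"z":-3.36,"rx":0.0,"ry":-0.281,"rz":-0.0,"grip":1},{"x":3.09,"y":0.0,"z":-4.42,"rx":0.0,"ry":-0.36,"rz":-0.0,"grip":1},{"x":3.85,"y":0.0,"z":-5.49,"rx":0.0,"ry":-0.438,"rz":-0.0,"grip":1},{"x":4.62,"y":0.0,"z":-6.55,"rx":0.0,"ry":-0.517,"rz":-0.0,"grip":1},{"x":5.39,"y":0.0,"z":-7.62,"rx":0.0,"ry":-0.596,"rz":-0.0,"grip":1}]
```

View pics/c6.png

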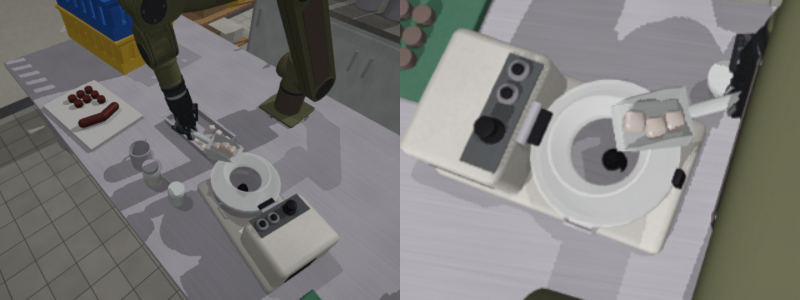

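The three cubes are still in the scoop, which is raised beside the funnel with its lip at about (615, 130) in the right panel. I'll check the lip position by depth before tipping.

```bash
python3 - <<'E'
from h import *
c,W=snap("top")
P=W[170:250,220:310].reshape(-1,3);P=P[P[:,2]>.22]
m=np.array([np.cos(np.radians(110)),np.sin(np.radians(110)),0]);s=P@m
k=np.argsort(s)[-40:];print(P[k].mean(0),P[k].min(0),P[k].max(0))
E
```

```text
[0.58839512 0.17035093 0.27033444] [0.55939994 0.15974954 0.26717305] [0.62001726 0.18175213 0.27318846]
```

Measured lip centre (0.588, 0.170, 0.270), expected (0.592, 0.168, 0.27), so they agree. I'll tip now.

>>> servo_tool --rows '[{"x": 0.31,"y": 0,"z": -0.11,"rx": 0.0,"ry": -0.07,"rz": 0,"grip": 1},{"x": 0.62,"y": 0,"z": -0.22,"rx": 0.0,"ry": -0.14,"rz": 0,"grip": 1},{"x": 0.93,"y": 0,"z": -0.33,"rx": 0.0,"ry": -0.209,"rz": 0,"grip": 1},{"x": 1.24,"y": 0,"z": -0.44,"rx": 0.0,"ry": -0.279,"rz": 0,"grip": 1},{"x": 1.55,"y": 0,"z": -0.56,"rx": 0.0,"ry": -0.349,"rz": 0,"grip": 1},{"x": 2.25,"y": 0,"z": -0.8,"rx": 0.0,"ry": -0.411,"rz": 0,"grip": 1},{"x": 2.94,"y": 0,"z": -1.04,"rx": 0.0,"ry": -0.474,"rz": 0,"grip": 1},{"x": 3.63,"y": 0.0,"z": -1.29,"rx": 0.0,"ry": -0.536,"rz": 0,"grip": 1},{"x": 4.32,"y": 0.0,"z": -1.53,"rx": 0.0,"ry": -0.598,"rz": 0,"grip": 1},{"x": 5.01,"y": 0.0,"z": -1.78,"rx": 0.0,"ry": -0.661,"rz": 0,"grip": 1}]'

```text
clock: 16.1
ee_pos: [0.6308, 0.0571, 0.2847]
ee_rot: [[-0.324, 0.94, 0.105], [0.895, 0.341, -0.289], [-0.308, 0.0, -0.951]]
ft_force: [0.5, -0.1, -3.3]
grip_width: 0.0186
grasp_force: 88.5
```

>>> servo_tool --rows '[{"x": 0.4,"y": 0.0,"z": -0.61,"rx": 0.0,"ry": -0.062,"rz": 0,"grip": 1},{"x": 0.79,"y": 0.0,"z": -1.23,"rx": 0.0,"ry": -0.124,"rz": 0,"grip": 1},{"x": 1.56,"y": 0.0,"z": -2.3,"rx": 0.0,"ry": -0.203,"rz": 0,"grip": 1},{"x": 2.32,"y": 0.0,"z": -3.36,"rx": 0.0,"ry": -0.281,"rz": 0,"grip": 1},{"x": 3.09,"y": 0.0,"z": -4.42,"rx": 0.0,"ry": -0.36,"rz": 0,"grip": 1},{"x": 3.85,"y": 0.0,"z": -5.49,"rx": 0.0,"ry": -0.438,"rz": 0,"grip": 1},{"x": 4.62,"y": 0.0,"z": -6.55,"rx": 0.0,"ry": -0.517,"rz": 0,"grip": 1},{"x": 5.39,"y": 0.0,"z": -7.62,"rx": 0.0,"ry": -0.596,"rz": 0,"grip": 1},{"x": 5.39,"y": 0.0,"z": -7.62,"rx": 0.0,"ry": -0.596,"rz": 0,"grip": 1},{"x": 5.39,"y": 0.0,"z": -7.62,"rx": 0.0,"ry": -0.596,"rz": 0,"grip": 1}]'

```text
clock: 17.1
ee_pos: [0.606, 0.1277, 0.3395]
ee_rot: [[-0.211, 0.94, 0.268], [0.58, 0.342, -0.74], [-0.787, -0.001, -0.617]]
ft_force: [-0.3, 0.1, -2.1]
grip_width: 0.0186
grasp_force: 88.6
```

```bash
python3 - <<'E'
from h import *
from mv import *
st=telemetry.get_state();print(st["ee_pos"],st["joint_positions"].round(1),load()[0])
a,_=snap("scene");b,W=snap("top")
o=np.zeros((400,800,3),np.uint8);o[:,:400]=cv2.resize(a["image"][180:400,270:490],(400,400),interpolation=2);o[:,400:]=cv2.resize(b["image"][130:330,120:320],(400,400),interpolation=2);cv2.imwrite("pics/c7.png",o[...,::-1])
E
```

```text
[0.60596518 0.12772355 0.33945409] [ 36.1  30.9  15.4  94.2 -49.1 115.2] [0.60638479 0.12798664 0.33979057]
```

View pics/c7.png

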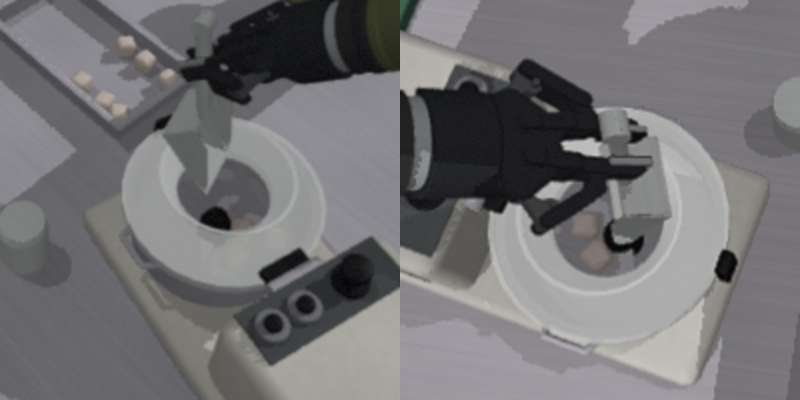

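Two cubes are clearly in the bowl at about (590, 220) and (597, 255) in the right panel. The scoop pours clear over the funnel. I'll carry it back to the tray.

```bash
python3 - <<'E'
from mv import *
F=np.array([.578,.206,0]);m=np.array([np.cos(np.radians(110)),np.sin(np.radians(110)),0])
plan([(*lipP(F-.03*m+[0,0,.25],110,20),35,7.5),(*lipP(F-.06*m+[0,0,.26],110,0),40,7.5),(*lipP((.4535,-.189,.22),90,0),42,7)],grip=1)
print('--');plan([(*lipP((.4535,-.189,.05),90,0),40,7),(*lipP((.4535,-.189,.015),90,0),18,7),(*lipP((.4535,-.189,.006),90,0),4,7)],grip=1)
E
```

```text
[{"x":-0.95,"y":0.0,"z":1.32,"rx":0.0,"ry":0.112,"rz":-0.0,"grip":1},{"x":-1.91,"y":0.0,"z":2.64,"rx":0.0,"ry":0.224,"rz":-0.0,"grip":1},{"x":-2.86,"y":0.0,"z":3.97,"rx":0.0,"ry":0.335,"rz":-0.0,"grip":1},{"x":-3.81,"y":0.0,"z":5.29,"rx":0.0,"ry":0.447,"rz":-0.0,"grip":1},{"x":-4.77,"y":0.0,"z":6.61,"rx":0.0,"ry":0.559,"rz":-0.0,"grip":1},{"x":-4.74,"y":0.0,"z":8.81,"rx":0.0,"ry":0.675,"rz":-0.0,"grip":1},{"x":-4.72,"y":0.0,"z":11.01,"rx":0.0,"ry":0.792,"rz":-0.0,"grip":1},{"x":-4.69,"y":0.0,"z":13.21,"rx":0.0,"ry":0.908,"rz":-0.0,"grip":1},{"x":-5.97,"y":-3.05,"z":15.5,"rx":0.016,"ry":0.908,"rz":0.032,"grip":1},{"x":-7.25,"y":-6.11,"z":17.79,"rx":0.032,"ry":0.908,"rz":0.065,"grip":1}]
[{"x":-2.8,"y":-2.86,"z":0.4,"rx":0.0,"ry":-0.0,"rz":0.035,"grip":1},{"x":-5.6,"y":-5.73,"z":0.79,"rx":0.0,"ry":-0.0,"rz":0.069,"grip":1},{"x":-8.4,"y":-8.59,"z":1.19,"rx":0.0,"ry":-0.0,"rz":0.104,"grip":1},{"x":-11.2,"y":-11.46,"z":1.59,"rx":0.0,"ry":-0.0,"rz":0.139,"grip":1},{"x":-14.0,"y":-14.32,"z":1.99,"rx":0.0,"ry":-0.0,"rz":0.174,"grip":1},{"x":-16.8,"y":-17.19,"z":2.39,"rx":0.0,"ry":-0.0,"rz":0.209,"grip":1},{"x":-19.6,"y":-20.05,"z":2.79,"rx":0.0,"ry":-0.0,"rz":0.244,"grip":1},{"x":-22.4,"y":-22.92,"z":3.19,"rx":0.0,"ry":-0.0,"rz":0.279,"grip":1}]
--
[{"x":-0.0,"y":-0.0,"z":3.4,"rx":-0.0,"ry":-0.0,"rz":-0.0,"grip":1},{"x":-0.0,"y":-0.0,"z":6.8,"rx":-0.0,"ry":-0.0,"rz":-0.0,"grip":1},{"x":-0.0,"y":-0.0,"z":10.2,"rx":-0.0,"ry":-0.0,"rz":-0.0,"grip":1},{"x":-0.0,"y":-0.0,"z":13.6,"rx":-0.0,"ry":-0.0,"rz":-0.0,"grip":1},{"x":-0.0,"y":-0.0,"z":17.0,"rx":-0.0,"ry":-0.0,"rz":-0.0,"grip":1},{"x":-0.0,"y":-0.0,"z":18.75,"rx":-0.0,"ry":-0.0,"rz":-0.0,"grip":1},{"x":-0.0,"y":-0.0,"z":20.5,"rx":-0.0,"ry":-0.0,"rz":-0.0,"grip":1},{"x":-0.0,"y":-0.0,"z":20.8,"rx":-0.0,"ry":-0.0,"rz":-0.0,"grip":1},{"x":-0.0,"y":-0.0,"z":21.1,"rx":-0.0,"ry":-0.0,"rz":-0.0,"grip":1},{"x":-0.0,"y":-0.0,"z":21.4,"rx":-0.0,"ry":-0.0,"rz":-0.0,"grip":1}]
```

>>> servo_tool --rows '[{"x": -0.95,"y": 0.0,"z": 1.32,"rx": 0.0,"ry": 0.112,"rz": 0,"grip": 1},{"x": -1.91,"y": 0.0,"z": 2.64,"rx": 0.0,"ry": 0.224,"rz": 0,"grip": 1},{"x": -2.86,"y": 0.0,"z": 3.97,"rx": 0.0,"ry": 0.335,"rz": 0,"grip": 1},{"x": -3.81,"y": 0.0,"z": 5.29,"rx": 0.0,"ry": 0.447,"rz": 0,"grip": 1},{"x": -4.77,"y": 0.0,"z": 6.61,"rx": 0.0,"ry": 0.559,"rz": 0,"grip": 1},{"x": -4.74,"y": 0.0,"z": 8.81,"rx": 0.0,"ry": 0.675,"rz": 0,"grip": 1},{"x": -4.72,"y": 0.0,"z": 11.01,"rx": 0.0,"ry": 0.792,"rz": 0,"grip": 1},{"x": -4.69,"y": 0.0,"z": 13.21,"rx": 0.0,"ry": 0.908,"rz": 0,"grip": 1},{"x": -5.97,"y": -3.05,"z": 15.5,"rx": 0.016,"ry": 0.908,"rz": 0.032,"grip": 1},{"x": -7.25,"y": -6.11,"z": 17.79,"rx": 0.032,"ry": 0.908,"rz": 0.065,"grip": 1}]'

```text
clock: 18.2
ee_pos: [0.6116, -0.0711, 0.2868]
ee_rot: [[-0.271, 0.963, -0.001], [0.963, 0.271, -0.001], [-0.0, -0.001, -1.0]]
ft_force: [0.3, 0.0, -1.2]
grip_width: 0.019
grasp_force: 88.7
```

>>> servo_tool --rows '[{"x": -2.8,"y": -2.86,"z": 0.4,"rx": 0.0,"ry": 0,"rz": 0.035,"grip": 1},{"x": -5.6,"y": -5.73,"z": 0.79,"rx": 0.0,"ry": 0,"rz": 0.069,"grip": 1},{"x": -8.4,"y": -8.59,"z": 1.19,"rx": 0.0,"ry": 0,"rz": 0.104,"grip": 1},{"x": -11.2,"y": -11.46,"z": 1.59,"rx": 0.0,"ry": 0,"rz": 0.139,"grip": 1},{"x": -14.0,"y": -14.32,"z": 1.99,"rx": 0.0,"ry": 0,"rz": 0.174,"grip": 1},{"x": -16.8,"y": -17.19,"z": 2.39,"rx": 0.0,"ry": 0,"rz": 0.209,"grip": 1},{"x": -19.6,"y": -20.05,"z": 2.79,"rx": 0.0,"ry": 0,"rz": 0.244,"grip": 1},{"x": -22.4,"y": -22.92,"z": 3.19,"rx": 0.0,"ry": 0,"rz": 0.279,"grip": 1},{"x": -22.4,"y": -22.92,"z": 3.19,"rx": 0.0,"ry": 0,"rz": 0.279,"grip": 1},{"x": -22.4,"y": -22.92,"z": 3.19,"rx": 0.0,"ry": 0,"rz": 0.279,"grip": 1}]'

```text
clock: 19.2
ee_pos: [0.4519, -0.347, 0.2566]
ee_rot: [[0.004, 1.0, 0.001], [1.0, -0.004, -0.0], [-0.0, 0.001, -1.0]]
ft_force: [0.4, -0.1, -1.4]
grip_width: 0.0185
grasp_force: 88.6
```

```bash
python3 - <<'E'
from h import *
c,W=snap("top");P=W[260:400,330:520].reshape(-1,3);P=P[(P[:,2]>.19)&(abs(P[:,0]-.4535)<.034)&(P[:,1]<-.18)&(P[:,1]>-.30)]
for y in np.arange(-.30,-.18,.015):
    k=P[(P[:,1]>=y)&(P[:,1]<y+.015)]
    if len(k): print(round(y,3),len(k),k.min(0).round(3),np.median(k,0).round(3),k.max(0).round(3))
E
```

```text
-0.3 157 [ 0.421 -0.3    0.222] [ 0.452 -0.291  0.27 ] [ 0.487 -0.285  0.277]
-0.285 704 [ 0.42  -0.285  0.219] [ 0.454 -0.283  0.231] [ 0.487 -0.27   0.269]
-0.27 351 [ 0.42  -0.27   0.219] [ 0.455 -0.263  0.223] [ 0.487 -0.255  0.267]
-0.255 354 [ 0.42  -0.255  0.219] [ 0.455 -0.248  0.223] [ 0.487 -0.24   0.261]
-0.24 343 [ 0.42  -0.24   0.218] [ 0.454 -0.233  0.223] [ 0.487 -0.225  0.252]
-0.225 338 [ 0.42  -0.225  0.22 ] [ 0.454 -0.218  0.223] [ 0.487 -0.21   0.243]
-0.21 342 [ 0.42  -0.21   0.217] [ 0.453 -0.203  0.222] [ 0.487 -0.195  0.229]
-0.195 199 [ 0.42  -0.195  0.218] [ 0.454 -0.191  0.221] [ 0.487 -0.186  0.225]
```

The scoop is level, empty and where it should be. I'll lower it, release and retract.

>>> servo_tool --rows '[{"x": 0,"y": 0,"z": 3.4,"rx": 0,"ry": 0,"rz": 0,"grip": 1},{"x": 0,"y": 0,"z": 6.8,"rx": 0,"ry": 0,"rz": 0,"grip": 1},{"x": 0,"y": 0,"z": 10.2,"rx": 0,"ry": 0,"rz": 0,"grip": 1},{"x": 0,"y": 0,"z": 13.6,"rx": 0,"ry": 0,"rz": 0,"grip": 1},{"x": 0,"y": 0,"z": 17.0,"rx": 0,"ry": 0,"rz": 0,"grip": 1},{"x": 0,"y": 0,"z": 18.75,"rx": 0,"ry": 0,"rz": 0,"grip": 1},{"x": 0,"y": 0,"z": 20.5,"rx": 0,"ry": 0,"rz": 0,"grip": 1},{"x": 0,"y": 0,"z": 20.8,"rx": 0,"ry": 0,"rz": 0,"grip": 1},{"x": 0,"y": 0,"z": 21.1,"rx": 0,"ry": 0,"rz": 0,"grip": 1},{"x": 0,"y": 0,"z": 21.4,"rx": 0,"ry": 0,"rz": 0,"grip": 1}]'

```text
clock: 20.25
ee_pos: [0.4547, -0.3456, 0.0429]
ee_rot: [[-0.001, 1.0, 0.002], [1.0, 0.001, -0.001], [-0.001, 0.002, -1.0]]
ft_force: [-0.2, 0.2, -2.4]
grip_width: 0.0188
grasp_force: 88.5
```

>>> servo_tool --rows '[{"x": 0,"y": 0,"z": 0,"rx": 0,"ry": 0,"rz": 0,"grip": 1},{"x": 0,"y": 0,"z": 0,"rx": 0,"ry": 0,"rz": 0,"grip": 1},{"x": 0,"y": 0,"z": 0,"rx": 0,"ry": 0,"rz": 0,"grip": 3},{"x": 0,"y": 0,"z": 0,"rx": 0,"ry": 0,"rz": 0,"grip": 5},{"x": 0,"y": 0,"z": 0,"rx": 0,"ry": 0,"rz": 0,"grip": 7},{"x": 0,"y": 0,"z": 0,"rx": 0,"ry": 0,"rz": 0,"grip": 8},{"x": 0,"y": 0,"z": 0,"rx": 0,"ry": 0,"rz": 0,"grip": 8},{"x": 0,"y": 0,"z": 0,"rx": 0,"ry": 0,"rz": 0,"grip": 8},{"x": 0,"y": 0,"z": 0,"rx": 0,"ry": 0,"rz": 0,"grip": 8}]'

```text
clock: 21.15
ee_pos: [0.4534, -0.3453, 0.0417]
ee_rot: [[0.0, 1.0, -0.0], [1.0, -0.0, 0.0], [0.0, -0.0, -1.0]]
ft_force: [-0.6, -0.1, 0.5]
grip_width: 0.0799
grasp_force: 0.0
```

>>> servo_tool --rows '[{"x": 0,"y": 0,"z": -3,"rx": 0,"ry": 0,"rz": 0,"grip": 8},{"x": 0,"y": 0,"z": -7,"rx": 0,"ry": 0,"rz": 0,"grip": 8},{"x": 0,"y": 0,"z": -11,"rx": 0,"ry": 0,"rz": 0,"grip": 8},{"x": 0,"y": 0,"z": -15,"rx": 0,"ry": 0,"rz": 0,"grip": 8},{"x": 0,"y": 0,"z": -19,"rx": 0,"ry": 0,"rz": 0,"grip": 8},{"x": 0,"y": 0,"z": -23,"rx": 0,"ry": 0,"rz": 0,"grip": 4},{"x": 0,"y": 0,"z": -26,"rx": 0,"ry": 0,"rz": 0,"grip": 0},{"x": 0,"y": 0,"z": -26,"rx": 0,"ry": 0,"rz": 0,"grip": 0}]'

```text
clock: 21.95
ee_pos: [0.4554, -0.3468, 0.3069]
ee_rot: [[0.0, 1.0, 0.007], [1.0, -0.0, -0.005], [-0.005, 0.007, -1.0]]
ft_force: [-0.7, -0.4, -0.1]
grip_width: 0.0372
grasp_force: 0.0
```

```bash
python3 - <<'E'
from h import *
from mv import *
p,R=load();p=p+R@[0,0,-.26];save(p,R);st=telemetry.get_state();print(p,st["ee_pos"],st["clock"])
a,Wa=snap("scene");b,W=snap("top")
o=np.zeros((300,800,3),np.uint8);o[:,:400]=cv2.resize(a["image"],(400,300));o[:,400:]=cv2.resize(b["image"],(400,300));cv2.imwrite("pics/c8.png",o[...,::-1])
P=W[290:375,330:480].reshape(-1,3);k=P[(abs(P[:,0]-.4535)<.03)&(P[:,1]>-.27)&(P[:,1]<-.19)&(P[:,2]<.02)];print("pan",np.median(k,0),len(k))
for n,W in(("top",W),("scene",Wa)):
    q=W.reshape(-1,3);q=q[(abs(q[:,0]-.578)<.03)&(abs(q[:,1]-.38)<.03)&(q[:,2]>.215)];print(n,q.mean(0),cv2.minEnclosingCircle(q[:,:2].astype(np.float32)),np.median(q[:,2]),len(q))
plan([((.5,-.1,.31),rot(90),45,8),((.575,.2,.345),rot(100),45,8),((.578,.379,.32),rot(110),40,8)],grip=0)
E
```

```text
[ 0.45351238 -0.3450591   0.30147046] [ 0.45535335 -0.34682896  0.30687181] 21.95
pan [ 0.45324653 -0.22974108  0.00761568] 986
top [0.57760936 0.37877342 0.22157646] ((0.5778528451919556, 0.37945520877838135), 0.017654892057180405) 0.2216136907834484 265
scene [0.58108805 0.37914694 0.22037943] ((0.5800557732582092, 0.3781084716320038), 0.017674202099442482) 0.22051075993437114 240
[{"x":4.08,"y":0.77,"z":-0.14,"rx":-0.0,"ry":-0.0,"rz":-0.0,"grip":0},{"x":8.17,"y":1.55,"z":-0.28,"rx":-0.0,"ry":-0.0,"rz":-0.0,"grip":0},{"x":12.25,"y":2.32,"z":-0.42,"rx":-0.0,"ry":-0.0,"rz":-0.0,"grip":0},{"x":16.34,"y":3.1,"z":-0.56,"rx":-0.0,"ry":-0.0,"rz":-0.0,"grip":0},{"x":20.42,"y":3.87,"z":-0.7,"rx":-0.0,"ry":-0.0,"rz":-0.0,"grip":0},{"x":24.51,"y":4.65,"z":-0.84,"rx":-0.0,"ry":-0.0,"rz":-0.0,"grip":0},{"x":28.79,"y":5.72,"z":-1.34,"rx":-0.0,"ry":-0.0,"rz":-0.025,"grip":0},{"x":33.08,"y":6.79,"z":-1.84,"rx":-0.0,"ry":-0.0,"rz":-0.05,"grip":0},{"x":37.36,"y":7.86,"z":-2.34,"rx":-0.0,"ry":-0.0,"rz":-0.075,"grip":0},{"x":41.65,"y":8.93,"z":-2.84,"rx":-0.0,"ry":-0.0,"rz":-0.1,"grip":0}]
[{"x":4.16,"y":1.5,"z":-0.5,"rx":0.0,"ry":-0.0,"rz":-0.025,"grip":0},{"x":8.32,"y":2.99,"z":-1.0,"rx":0.0,"ry":-0.0,"rz":-0.05,"grip":0},{"x":12.47,"y":4.48,"z":-1.49,"rx":0.0,"ry":-0.0,"rz":-0.075,"grip":0},{"x":16.03,"y":4.9,"z":-0.99,"rx":0.0,"ry":-0.0,"rz":-0.11,"grip":0},{"x":19.58,"y":5.32,"z":-0.49,"rx":0.0,"ry":-0.0,"rz":-0.144,"grip":0},{"x":23.14,"y":5.73,"z":0.01,"rx":0.0,"ry":-0.0,"rz":-0.179,"grip":0},{"x":26.7,"y":6.15,"z":0.51,"rx":0.0,"ry":-0.0,"rz":-0.214,"grip":0},{"x":30.25,"y":6.57,"z":1.01,"rx":0.0,"ry":-0.0,"rz":-0.249,"grip":0}]
```

View pics/c8.png

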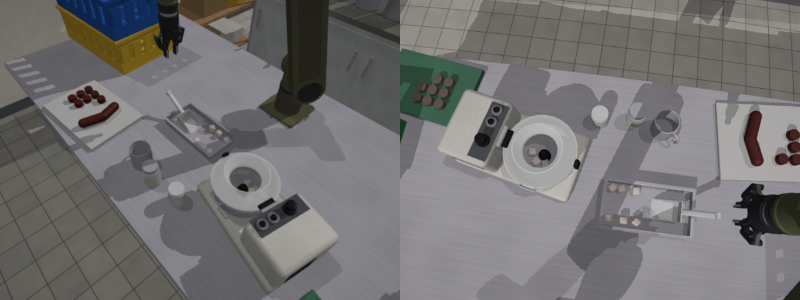

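The top view shows the scoop flat in the tray at (665, 210) with the fingers clear of it, and cubes in the bowl at (540, 153). Now the pulse button.

>>> servo_tool --rows '[{"x": 4.08,"y": 0.77,"z": -0.14,"rx": 0,"ry": 0,"rz": 0,"grip": 0},{"x": 8.17,"y": 1.55,"z": -0.28,"rx": 0,"ry": 0,"rz": 0,"grip": 0},{"x": 12.25,"y": 2.32,"z": -0.42,"rx": 0,"ry": 0,"rz": 0,"grip": 0},{"x": 16.34,"y": 3.1,"z": -0.56,"rx": 0,"ry": 0,"rz": 0,"grip": 0},{"x": 20.42,"y": 3.87,"z": -0.7,"rx": 0,"ry": 0,"rz": 0,"grip": 0},{"x": 24.51,"y": 4.65,"z": -0.84,"rx": 0,"ry": 0,"rz": 0,"grip": 0},{"x": 28.79,"y": 5.72,"z": -1.34,"rx": 0,"ry": 0,"rz": -0.025,"grip": 0},{"x": 33.08,"y": 6.79,"z": -1.84,"rx": 0,"ry": 0,"rz": -0.05,"grip": 0},{"x": 37.36,"y": 7.86,"z": -2.34,"rx": 0,"ry": 0,"rz": -0.075,"grip": 0},{"x": 41.65,"y": 8.93,"z": -2.84,"rx": 0,"ry": 0,"rz": -0.1,"grip": 0}]'

```text
clock: 23.05
ee_pos: [0.542, 0.0728, 0.3285]
ee_rot: [[-0.101, 0.995, -0.004], [0.995, 0.101, -0.0], [0.0, -0.004, -1.0]]
ft_force: [-0.4, -0.3, -0.1]
grip_width: -0.0001
grasp_force: 0.0
```

>>> servo_tool --rows '[{"x": 4.16,"y": 1.5,"z": -0.5,"rx": 0.0,"ry": 0,"rz": -0.025,"grip": 0},{"x": 8.32,"y": 2.99,"z": -1.0,"rx": 0.0,"ry": 0,"rz": -0.05,"grip": 0},{"x": 12.47,"y": 4.48,"z": -1.49,"rx": 0.0,"ry": 0,"rz": -0.075,"grip": 0},{"x": 16.03,"y": 4.9,"z": -0.99,"rx": 0.0,"ry": 0,"rz": -0.11,"grip": 0},{"x": 19.58,"y": 5.32,"z": -0.49,"rx": 0.0,"ry": 0,"rz": -0.144,"grip": 0},{"x": 23.14,"y": 5.73,"z": 0.01,"rx": 0.0,"ry": 0,"rz": -0.179,"grip": 0},{"x": 26.7,"y": 6.15,"z": 0.51,"rx": 0.0,"ry": 0,"rz": -0.214,"grip": 0},{"x": 30.25,"y": 6.57,"z": 1.01,"rx": 0.0,"ry": 0,"rz": -0.249,"grip": 0},{"x": 30.25,"y": 6.57,"z": 1.01,"rx": 0.0,"ry": 0,"rz": -0.249,"grip": 0},{"x": 30.25,"y": 6.57,"z": 1.01,"rx": 0.0,"ry": 0,"rz": -0.249,"grip": 0}]'

```text
clock: 24.05
ee_pos: [0.5772, 0.3789, 0.3175]
ee_rot: [[-0.343, 0.939, -0.004], [0.939, 0.343, -0.003], [-0.001, -0.004, -1.0]]
ft_force: [0.3, -0.5, 1.7]
grip_width: 0.0
grasp_force: 0.0
```

>>> servo_tool --rows '[{"x": 0,"y": 0,"z": 4,"rx": 0,"ry": 0,"rz": 0,"grip": 0},{"x": 0,"y": 0,"z": 8,"rx": 0,"ry": 0,"rz": 0,"grip": 0},{"x": 0,"y": 0,"z": 10,"rx": 0,"ry": 0,"rz": 0,"grip": 0},{"x": 0,"y": 0,"z": 10,"rx": 0,"ry": 0,"rz": 0,"grip": 0},{"x": 0,"y": 0,"z": 10,"rx": 0,"ry": 0,"rz": 0,"grip": 0}]'

```text
clock: 24.55
ee_pos: [0.578, 0.3773, 0.2208]
ee_rot: [[-0.34, 0.94, -0.0], [0.94, 0.34, -0.0], [-0.0, -0.0, -1.0]]
ft_force: [0.2, 0.5, 0.0]
grip_width: 0.0001
grasp_force: 0.0
```

```bash
python3 - <<'E'
from h import *
from mv import *
p,R=load();p=p+R@[0,0,.10];save(p,R);st=telemetry.get_state();print(p,st["ee_pos"],st["ft_force"],st["grip_width"])
for n in("scene","top"):
    c,W=snap(n);q=W[(abs(W[...,0]-.578)<.03)&(abs(W[...,1]-.379)<.03)&(W[...,2]>.2)&(W[...,2]<.29)]
    for z in np.arange(.2,.29,.008):
        k=q[(q[:,2]>=z)&(q[:,2]<z+.008)]
        if len(k): print(n,round(z,3),len(k),k.min(0).round(3),k.max(0).round(3))
E
```

```text
[0.57803028 0.37900901 0.22002039] [0.57803166 0.37734482 0.22083043] [0.17904219 0.45300519 0.04539624] 5.487233779041325e-05
scene 0.2 5 [0.587 0.371 0.2  ] [0.59  0.386 0.202]
scene 0.208 20 [0.58  0.364 0.211] [0.596 0.395 0.216]
scene 0.216 179 [0.568 0.363 0.216] [0.597 0.395 0.224]
scene 0.224 2 [0.58  0.38  0.225] [0.588 0.381 0.225]
scene 0.232 3 [0.58  0.37  0.238] [0.587 0.387 0.24 ]
scene 0.24 15 [0.577 0.364 0.241] [0.592 0.386 0.248]
scene 0.248 9 [0.578 0.364 0.248] [0.595 0.386 0.251]
scene 0.256 1 [0.584 0.366 0.258] [0.584 0.366 0.258]
scene 0.272 4 [0.591 0.366 0.275] [0.594 0.371 0.28 ]
scene 0.28 15 [0.585 0.367 0.281] [0.607 0.392 0.288]
scene 0.288 10 [0.589 0.371 0.288] [0.607 0.391 0.29 ]
top 0.2 3 [0.572 0.369 0.201] [0.58  0.37  0.202]
top 0.208 9 [0.562 0.363 0.213] [0.575 0.376 0.216]
top 0.216 148 [0.562 0.363 0.216] [0.594 0.392 0.224]
top 0.224 12 [0.564 0.365 0.224] [0.584 0.383 0.226]
top 0.24 17 [0.57  0.367 0.241] [0.592 0.375 0.248]
top 0.248 28 [0.566 0.366 0.248] [0.593 0.376 0.256]
top 0.256 29 [0.566 0.365 0.256] [0.594 0.377 0.264]
top 0.264 20 [0.568 0.366 0.264] [0.588 0.37  0.272]
top 0.272 22 [0.567 0.363 0.272] [0.589 0.374 0.28 ]
top 0.28 37 [0.553 0.357 0.281] [0.607 0.374 0.288]
top 0.288 16 [0.551 0.356 0.288] [0.607 0.374 0.29 ]
```

>>> servo_tool --rows '[{"x": 0,"y": 0,"z": 0.8,"rx": 0,"ry": 0,"rz": 0,"grip": 0},{"x": 0,"y": 0,"z": 1.5,"rx": 0,"ry": 0,"rz": 0,"grip": 0},{"x": 0,"y": 0,"z": 2.0,"rx": 0,"ry": 0,"rz": 0,"grip": 0},{"x": 0,"y": 0,"z": 2.4,"rx": 0,"ry": 0,"rz": 0,"grip": 0},{"x": 0,"y": 0,"z": 2.8,"rx": 0,"ry": 0,"rz": 0,"grip": 0},{"x": 0,"y": 0,"z": 2.8,"rx": 0,"ry": 0,"rz": 0,"grip": 0},{"x": 0,"y": 0,"z": 2.8,"rx": 0,"ry": 0,"rz": 0,"grip": 0}]'

```text
clock: 25.35
ee_pos: [0.579, 0.3793, 0.1965]
ee_rot: [[-0.342, 0.94, 0.005], [0.94, 0.342, 0.003], [0.001, 0.006, -1.0]]
ft_force: [-2.0, -2.7, 15.7]
grip_width: -0.0001
grasp_force: 7.6
```

>>> servo_tool --rows '[{"x": 0,"y": 0,"z": 0.2,"rx": 0,"ry": 0,"rz": 0,"grip": 0},{"x": 0,"y": 0,"z": 0.4,"rx": 0,"ry": 0,"rz": 0,"grip": 0},{"x": 0,"y": 0,"z": 0.4,"rx": 0,"ry": 0,"rz": 0,"grip": 0},{"x": 0,"y": 0,"z": 0.4,"rx": 0,"ry": 0,"rz": 0,"grip": 0},{"x": 0,"y": 0,"z": 0.4,"rx": 0,"ry": 0,"rz": 0,"grip": 0}]'

```text
clock: 25.85
ee_pos: [0.5792, 0.3793, 0.1963]
ee_rot: [[-0.342, 0.94, 0.008], [0.94, 0.342, 0.005], [0.002, 0.009, -1.0]]
ft_force: [-6.3, -4.7, 29.5]
grip_width: -0.0004
grasp_force: 14.2
```

```bash
python3 - <<'E'
from h import *
c,W=snap("top");q=W[(np.hypot(W[...,0]-.578,W[...,1]-.379)<.017)&(W[...,2]>.2)&(W[...,2]<.225)]
print(np.median(q[:,2]),len(q))
P=W[295:375,325:480].reshape(-1,3);k=P[(abs(P[:,0]-.4535)<.03)&(P[:,1]>-.27)&(P[:,1]<-.19)&(P[:,2]<.02)];print("pan",np.median(k,0),len(k))
im=c["image"];b=im[190:290,180:270]
q=W[190:290,180:270].reshape(-1,3);m=(np.hypot(q[:,0]-.578,q[:,1]-.206)<.055)&(q[:,2]>.075)&(q[:,2]<.1);print("bowl cube px",m.sum(),q[m].mean(0) if m.any() else "")
s=telemetry.get_state();print(s["ee_pos"],s["ft_force"],s["clock"])
E
```

```text
0.2110818779209363 126
pan [ 0.45314779 -0.22990124  0.00745094] 980
bowl cube px 597 [0.57170205 0.22356041 0.08825741]
[0.5791754  0.37932429 0.19629547] [-5.53219927 -4.587766   28.77769483] 25.9
```

The button top has gone from 0.222 to 0.211 m and the force rises against the hard stop. The scoop is still in the tray and the cubes are in the bowl, so I'm handing in.

```bash
python3 -c "
from station import close_job
print(close_job())"
```

```text
the job is handed in; nothing more can be done
None
```

I tipped a scoopful of three cubes into the funnel (at least two seen in the bowl), laid the scoop back flat in the tray, and handed the job in at about 26 s with the pulse button held at its stop at about 29 N; no verdict was returned.

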